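# Stand the rib on its mark and light the seam

### The arm

A 7-joint arm with a two-finger parallel gripper is mounted at the origin on the work surface. World frame = base frame: x ahead of the robot, y to its left, z up, the work surface at z = 0. Lengths are in mm, angles in rad, forces in N, time in s.
With the tool pointing down it reaches from about 400 to 875 mm from the base axis. Payload 4.4 kg.
Tool frame: the origin (TCP) lies at the very end of the fingers, on their centre line; the grasp point (between the pads) lies 19 mm behind it; z points along the fingers, y is the direction in which the jaws open and shut (so a half turn about z gives the same grasp; the last joint's range is limited). The gripper opens to 85 mm and grips with 20 to 120 N. Pads are 22 mm wide; open, the fingers measure 114 mm over their backs; the gripper's body (76 mm by 85 mm) begins 54 mm behind the grasp point. The pads swing forward as they close: fully open they stand 13 mm farther back than shut.
Start: joints at [-1.234, 0.628, 0.038, 1.517, -0.027, 0.996, -0.02], TCP at [254.775, 598.003, 231.313] pointing down, gripper open.
Joint ranges: [-3.06, 3.06], [-0.37, 2.12], [-1.25, 1.32], [0.18, 2.47], [-1.1, 4.24], [0.23, 1.98], [-2.94, 2.94]. Speed limits (rad/s): [2.57, 2.57, 3.14, 3.14, 3.14, 3.14, 3.14].

### API

Orientations are given as [roll, pitch, yaw] about the fixed x, y, z axes, in that order (R = Rz(yaw) Ry(pitch) Rx(roll)).
In Python, from cell import read_state, get_image, finish_job gives the robot as it stands.
- The arm moves only by the tool carry_out, never from a script. Its argument "series" is a list that holds one entry, the list of rows, each a list of 7 numbers: the shift along the tool's x, y, z in cm, then the turn, a rotation vector about the tool's x, y, z in rad, then the finger opening in cm, from 0 to 8.54. In form: [[[x, y, z, wx, wy, wz, grip], ...]]. A call has 1 to 5 rows; each row is the pose to reach, as a shift and turn from the pose commanded when the call began, along the tool's axes at that moment; what a row does not reach only later rows make up. A row lasts 1/12 s, in which the tool goes at most 41.7 mm and 7.16 degrees, less where a joint would pass 70% of its speed; a pose out of reach is approached as far as the arm can. A call with a gripper value outside its range is refused whole. The fingers move at their own pace and stop on an object; the grip force is fixed at half the most. Time passes only in rows, so rows that repeat a pose let the fingers close. It gives the time, the measured TCP pose, the force and the opening at its end, in the units of the state.
- read_state(): the state, without advancing time (a new reading comes with each control period).
- get_image(name): name is "scene" or "top" or "wrist"; returns a dict with "img" (480x640x3 uint8, blue, green, red), "z_map" (480x640 float32, mm along the optical axis (not along the pixel's ray), 0 where there is no reading), "mtx" (3x3 intrinsics, pixels), "T" (4x4, takes a point from camera to world coordinates); the wrist camera has in their place "T_tool_cam" (4x4, takes a point from camera to tool coordinates, whose origin is the TCP and whose axes are the flange's). Camera axes: x right, y down, z forward; pixel columns grow to the right and rows downward; lengths in mm; the calibration is good to about 2 mm. A picture is of the moment at which its call begins: read the wrist's pose just before it.
- finish_job(): hands the job in, once; it reports no verdict.
The state is a dict: "clock": time; "qpos": joint angles; "qd": joint speeds; "tau": joint torques, N m; "eef_pos": TCP position; "tool_rot": TCP orientation; "force": force on the tool from outside, world axes, zero at the start; "torque": the same for the moment, N m; "width": finger opening in mm.
Only numpy, scipy, OpenCV 4.12 (cv2) and the standard library are available. Lean on these libraries where they do the work, as an engineer would, in place of code of your own. Each camera call takes 0.05 s, during which the arm holds its last target.

### The job

Take the small loose steel plate off its sloping rest and stand it upright on one of its short thin edges on the base plate, standing over the white line, along it and at its middle, and let go of it. Then draw the inspection lamp (the rectangular one, parked lens down) out of its pocket in the holder and hold it raised, slanting about 45 degrees, with the lens about 10 cm from the near foot of the standing plate and its beam aimed from the robot's side at the middle of that joint. Finish while still holding the lamp there, touching nothing with it, and leave the brush, the holding magnet and the pipe offcut where they are.

Things in the scene. Friction and masses are not known exactly. Their poses are not given: they have to be found in the camera images.
- web: loose steel plate 90 x 60 x 12 mm, 0.5 kg. Origin: middle of a short thin edge; z runs up its 90 mm length, y along its 60 mm width, x across its thickness. At first it leans back on the rest, z 36 degrees from vertical, upper edge roughly towards the robot, lower edge 42 mm above the bench. Only the lower 50 mm of its back, 36 mm wide, is supported: the top 40 mm and 12 mm each side are free
- web_mid (a point): centre of the loose plate, 45 mm along z from the origin of web
- rest: fixed grey sloping rest: foot 100 x 80 mm, bed 36 mm wide and 10 mm thick with a lip under the plate's lower edge. Origin on the bench under the middle of the foot. It and the holder may change sides from run to run
- base_plate: fixed steel base plate lying on the bench, 160 (x) x 170 (y) x 12 mm (z), with a thin white line along its own y through its middle. Origin at the middle of its underside, so its top and the line are 12 mm above the origin; its x points away from the robot's side
- seam (a point): the spot to light: on top of the base plate, beside the middle of the white line, 6 mm from it on the robot's side, where the near face of the standing plate meets the base plate
- holder: fixed grey holder block, 70 (x) x 170 (y) x 55 mm (z) tall, with two equal upright rectangular pockets 45 mm deep, 38 x 30 mm, at 45 mm either side of its middle along its y. Origin at the middle of its underside
- lamp: cordless inspection lamp: rectangular bar 34 (x) x 26 (y) x 120 mm (z), 0.16 kg, grey grip above, aluminium head below, standing lens down in one pocket of the holder with 2 mm play each side; top 130 mm above the bench, 75 mm sticks out. Origin: centre of the lens; z runs from lens to tail, the beam leaves along -z. Lift it over 45 mm to clear the pocket
- brush: wire hand brush standing head down in the other pocket of the holder: flat steel head 34 x 26 x 50 mm below, round wooden grip 22 mm across and 40 mm long above; its top is 100 mm above the bench. Leave it alone. Origin at its lower end
- magnet: small L-shaped grey holding magnet, 16 x 50 mm, 52 mm tall, standing on a far corner of the base plate, clear of the line. Leave it alone. Origin at the middle of its underside
- pipe: upright dark steel pipe offcut, 60 mm across, 60 mm tall, on the bench between the robot and the base plate. Leave it alone. Origin at the middle of its underside
Mind the look-alikes: they are no part of the job. What is shaped like the lamp but red or turquoise is not meant. What is shaped like the web but black or green is not meant.

How it is judged (in metres and radians):
On the way, in this order (a step that is already met when the one before it is completed fails the run):
1. the loose plate stands upright on a short edge on the line and is let go (angle between the z axis of web and the z axis of base_plate, either way round below 0.1 rad and angle between the x axis of web and the x axis of base_plate, either way round below 0.2 rad and x of web_mid in the frame of base_plate between -0.012 and 0.012 m and y of web_mid in the frame of base_plate between -0.025 and 0.025 m and z of web_mid in the frame of base_plate between 0.052 and 0.062 m and contact force between web and the fingers below 0.2 N and linear speed of web below 0.02 m/s and angular speed of web below 0.1 rad/s), for 0.3 s.
2. the lamp is drawn clear of its pocket (z of lamp in the frame of holder above 0.058 m and contact force between lamp and the fingers above 1 N), for 0.1 s.
At the end, for the whole second after the job is handed in: Plate free on a short edge, 0.1 rad from upright, 0.2 rad off the line, centre 12 mm from it and 25 mm from its middle. Lamp still, in the fingers only, 30-60 deg from upright, lens 60-200 mm from the seam, 50 mm up, 30 mm before the line, beam within 25 mm of the seam (all of step 1 and angle between lamp's own z axis and vertical between 0.52 and 1.05 rad and x of seam in the frame of lamp between -0.025 and 0.025 m and y of seam in the frame of lamp between -0.025 and 0.025 m and z of seam in the frame of lamp between -0.2 and -0.06 m and x of lamp in the frame of base_plate below -0.03 m and height (world z) of lamp above 0.05 m and contact force between lamp and the fingers above 2 N and linear speed of lamp below 0.02 m/s and angular speed of lamp below 0.1 rad/s and contact force between lamp and holder below 0.3 N and contact force between lamp and web below 0.3 N and contact force between lamp and base_plate below 0.3 N and contact force between lamp and rest below 0.3 N and contact force between lamp and brush below 0.3 N and contact force between lamp and magnet below 0.3 N and contact force between lamp and pipe below 0.3 N); the arm keeps its last pose, push and grip.
It fails at once if the brush, the magnet or the pipe offcut is disturbed (moved more than 30 mm) (distance of any of brush, magnet, pipe from where it was at the start of the episode above 0.03 m).
It also fails if it takes over 61 s, if anything falls off the work surface, if the arm or the gripper's body presses on something with over 40 N, if the wrist force passes 120 N, or if a joint passes its speed limit or range.

## Working session

There is one attempt and no reset: what is moved stays moved. The work goes in short steps, Python scripts to look and compute and a tool call to move; the robot and the scene stay as the last step left them, time stands still between calls to the robot, and variables do not carry over. Pictures are saved under pics/ and viewed, and the job is handed in when it is done.

Besides the shell and the picture viewer there is one more tool, called after ">>>" as name(argument=value, ...) on one line, values as JSON. carry_out: Moves the arm, as the interface text tells. Its arguments: {"type":"object","properties":{"series":{"type":"array","items":{"type":"array","items":{"type":"array","items":{"type":"number"}}}}},"required":["series"]}

```bash
ls; mkdir -p pics; cat > h.py <<'E'
import numpy as np, cv2
from scipy.spatial.transform import Rotation as R
from cell import read_state, get_image
def Rt(rpy): return R.from_euler('xyz',rpy).as_matrix()
def cloud(d,T=None):
    z=d['z_map'];K=d['mtx'];v,u=np.mgrid[0:480,0:640]
    P=np.stack([(u-K[0,2])/K[0,0]*z,(v-K[1,2])/K[1,1]*z,z],-1)
    T=d['T'] if T is None else T
    W=P@T[:3,:3].T+T[:3,3]; W[z==0]=np.nan
    return W
E
python3 - <<'E'
from h import *
s=read_state();print(s)
for n in ['scene','top','wrist']:
    d=get_image(n);cv2.imwrite(f'pics/{n}0.png',d['img']);np.savez(f'pics/{n}0.npz',**d)
    print(n,d['mtx'].tolist(),np.round(d.get('T',d.get('T_tool_cam')),3).tolist())
E
```

```text
pics
{'clock': 0.0, 'qpos': array([-1.23379707,  0.62938568,  0.03840527,  1.51836107, -0.02698454,
        0.99626958, -0.02001467]), 'qd': array([-9.90609996e-05,  6.55959998e-04, -8.63340104e-04,  6.58276860e-04,
       -1.18506019e-03,  1.33470472e-03, -9.95983581e-04]), 'tau': array([-4.31526132e-05, -5.63401330e+01,  1.22662313e+00, -1.93436676e+01,
        1.12285389e-02,  1.05787799e-02,  7.01857601e-06]), 'eef_pos': array([254.51301648, 597.43005346, 230.36498763]), 'tool_rot': array([-3.13968606e+00,  1.83764765e-05,  2.73881698e+00]), 'force': array([-0.4279458 , -0.35548855, -0.05495237]), 'torque': array([-0.0034051 ,  0.00441257,  0.03969212]), 'width': 85.51228072057562}
scene [[502.79151354626475, 0.0, 309.1963217092882], [0.0, 502.79151354626475, 240.03060449464505], [0.0, 0.0, 1.0]] [[-0.022, 0.75, -0.661, 1140.526], [1.0, 0.02, -0.009, 23.807], [0.007, -0.661, -0.75, 754.588], [0.0, 0.0, 0.0, 1.0]]
top [[453.4413107877273, 0.0, 323.02872403002226], [0.0, 453.4413107877273, 236.00187378990577], [0.0, 0.0, 1.0]] [[0.016, -0.996, 0.093, 483.416], [-1.0, -0.016, 0.006, 23.768], [-0.004, -0.093, -0.996, 1010.094], [0.0, 0.0, 0.0, 1.0]]
wrist [[386.70490213316026, 0.0, 319.4888696830059], [0.0, 386.70490213316026, 238.8092502857119], [0.0, 0.0, 1.0]] [[-0.0, -0.945, -0.326, 82.743], [1.0, -0.0, -0.0, -1.119], [0.0, -0.326, 0.945, -141.999], [0.0, 0.0, 0.0, 1.0]]
```

View pics/scene0.png

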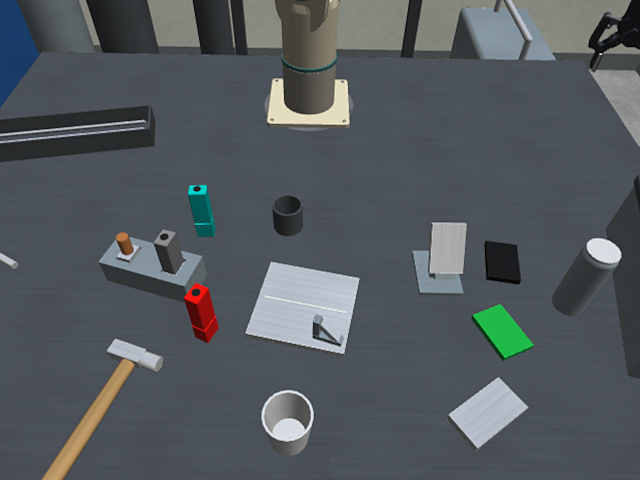

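View pics/top0.png

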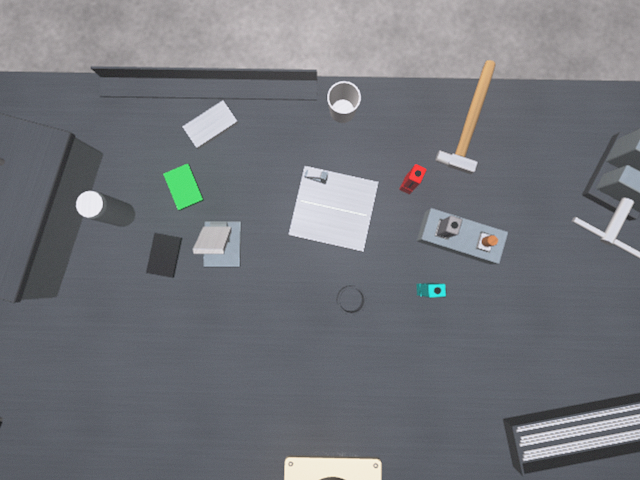

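View pics/wrist0.png

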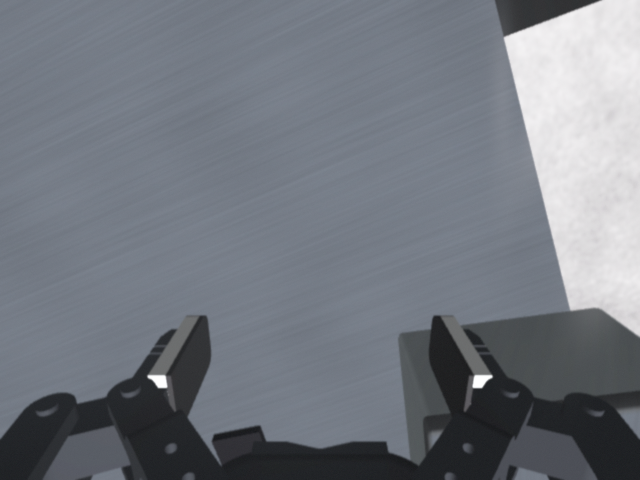

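Candidates for the plate: on the rest at scene (448,248); the others are a flat silver plate at (488,412), black at (503,262) and green at (503,331). I choose the one on the rest. Candidates for the lamp: grey in the holder at (168,250); red (201,312) and turquoise (201,210) are decoys. Next I crop close and measure.

```bash
python3 - <<'E'
from h import *
d=dict(np.load('pics/scene0.npz'));t=dict(np.load('pics/top0.npz'))
a=cv2.resize(d['img'][200:310,390:540],None,fx=4,fy=4,interpolation=2)
b=cv2.resize(d['img'][170:360,80:280],None,fx=2.3,fy=2.3,interpolation=2)
h=max(a.shape[0],b.shape[0]);c=np.zeros((h,a.shape[1],3),np.uint8);c[:a.shape[0]]=a
cv2.imwrite('pics/cropA.png',c);cv2.imwrite('pics/cropB.png',b)
W=cloud(d);WT=cloud(t)
for n,u,v in [('webc',448,248),('webtop',448,226),('webbot',448,270),('restfoot',440,288),('bplate',290,325),('line',308,302),('lamp top',166,237),('holder',190,275),('brush',123,240),('pipe',288,200),('bench',400,400)]:
    print('S',n,np.round(W[v,u],1))
for n,u,v in [('webc',213,239),('base',320,235),('line',333,207),('lamp',452,226),('holder',468,235),('brush',490,240),('pipe',350,286),('bench',260,330),('footrest',235,258)]:
    print('T',n,np.round(WT[v,u],1))
E
```

```text
S webc [560.9 259.9  83.6]
S webtop [538.6 256.5 116.4]
S webbot [585.  262.8  51.9]
S restfoot [nan nan nan]
S bplate [681.1 -14.1  12.8]
S line [634.1  15.6  14.5]
S lamp top [ 591.5 -221.   132.2]
S holder [ 610.1 -191.2   54.3]
S brush [ 571.1 -306.9   99. ]
S pipe [414.1 -29.8  51. ]
S bench [805.3 163.4   1. ]
T webc [560.3 254.3  85. ]
T base [579.1  36.1   9.9]
T line [642.5   8.1   8.4]
T lamp [ 589.1 -222.3  131.1]
T holder [ 579.7 -277.2   55.1]
T brush [ 566.  -308.2   96.9]
T pipe [468.3 -30.   37.1]
T bench [368.4 164.6  -0.9]
T footrest [525.4 223.8   4.9]
```

View pics/cropA.png

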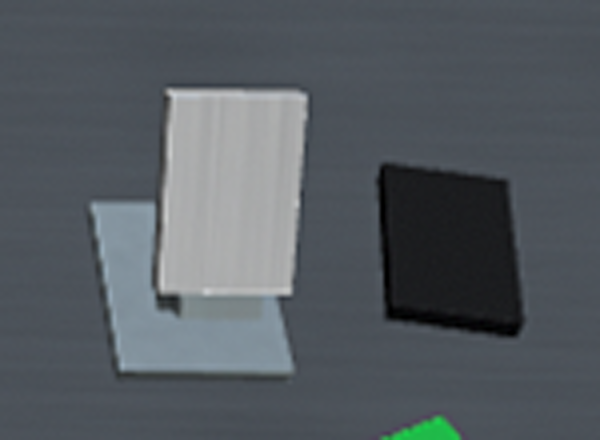

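View pics/cropB.png

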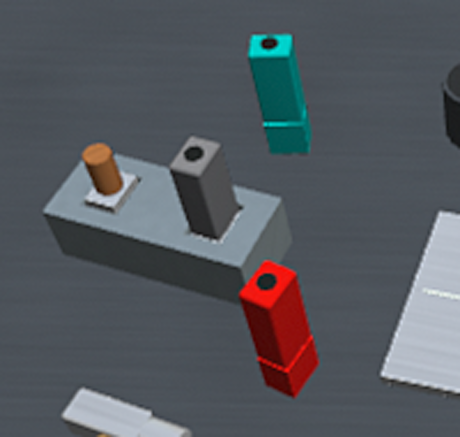

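The silver plate on the rest and the grey lamp in the holder pocket are confirmed. Next I fit their poses.

```bash
cat > fit.py <<'E'
from h import *
def rect(P):
    (c,s,a)=cv2.minAreaRect(P.astype(np.float32)); return np.round(c,1),np.round(s,1),round(a,1)
def ray(d,uv,zp,T=None):
    K=d['mtx'];T=d['T'] if T is None else T
    uv=np.atleast_2d(uv).astype(float)
    r=np.c_[(uv[:,0]-K[0,2])/K[0,0],(uv[:,1]-K[1,2])/K[1,1],np.ones(len(uv))]@T[:3,:3].T
    return T[:3,3]+r*((zp-T[2,3])/r[:,2])[:,None]
E
python3 - <<'E'
from fit import *
for n in ['scene','top']:
    d=dict(np.load(f'pics/{n}0.npz'));W=cloud(d);x,y,z=W[...,0],W[...,1],W[...,2]
    g=d['img'].astype(int);sat=g.max(-1)-g.min(-1);br=g.mean(-1)
    print(n)
    m=(abs(x-562)<60)&(abs(y-258)<50)&(z>45)&(br>140)
    P=W[m];c=P.mean(0)
    U,S,V=np.linalg.svd(P-c,full_matrices=False);nn=V[2]*np.sign(V[2][2]);res=(P-c)@nn
    k=abs(res)<4;P=P[k];c=P.mean(0);V=np.linalg.svd(P-c,full_matrices=False)[2];nn=V[2]*np.sign(V[2][2])
    print(' web n',nn.round(3),'tilt of face normal from horiz',np.degrees(np.arcsin(nn[2])).round(1),'std',((P-c)@nn).std().round(2),len(P))
    up=np.array([0,0,1])-nn*nn[2];up/=np.linalg.norm(up);sd=np.cross(up,nn)
    Q=np.c_[(P-c)@sd,(P-c)@up];r=rect(Q);print(' rect',r,'centre',(c+r[0][0]*sd+r[0][1]*up).round(1),'up',up.round(3),'side',sd.round(3), 'minmax',np.percentile(Q,[1,99],axis=0).round(1).tolist())
    # holder top
    m=(abs(z-55)<5)&(abs(x-585)<90)&(abs(y+260)<130)&(sat<40)&(x<680)
    m=cv2.morphologyEx(m.astype(np.uint8),cv2.MORPH_OPEN,np.ones((3,3)))>0
    print(' holder',rect(W[m][:,:2]),W[m][:,2].mean().round(1))
    m=(abs(z-130)<6)&(abs(x-590)<40)&(abs(y+222)<40); print(' lamp top',rect(W[m][:,:2]),W[m].mean(0).round(1),m.sum())
    m=(z>88)&(z<106)&(abs(x-570)<30)&(abs(y+307)<30); print(' brush',rect(W[m][:,:2]),W[m].mean(0).round(1))
    # base plate by brightness
    m=((br>140)&(abs(x-640)<125)&(abs(y-5)<125)&(z<40)).astype(np.uint8)
    m=cv2.morphologyEx(m,cv2.MORPH_CLOSE,np.ones((9,9)));
    ct=max(cv2.findContours(m,0,1)[0],key=cv2.contourArea)[:,0]
    G=ray(d,ct,12);print(' base',rect(G[:,:2]))
    m=(br>225)&(abs(x-640)<40)&(abs(y-5)<80)&(z<40);v,u=np.nonzero(m)
    L=ray(d,np.c_[u,v],12);print(' line n',len(L)); 
    if len(L)>10:
        f=cv2.fitLine(L[:,:2].astype(np.float32),cv2.DIST_HUBER,0,.01,.01).ravel();s=(L[:,:2]-f[2:])@f[:2]
        print(' line',f.round(3),s.min().round(1),s.max().round(1),'mid',(f[2:]+f[:2]*(s.min()+s.max())/2).round(1))
E
```

```text
scene
 web n [0.809 0.012 0.588] tilt of face normal from horiz 36.0 std 1.44 1661
 rect (array([ 0.2, -0.7]), array([90. , 59.9]), 89.9) centre [562.1 259.1  83. ] up [-0.588 -0.009  0.809] side [-0.015  1.     0.   ] minmax [[-28.8, -45.0], [28.9, 43.6]]
 holder (array([ 577.5, -267.6]), array([173.7,  72.9]), 73.2) 55.2
 lamp top (array([ 591.2, -223.8]), array([27.9, 35.8]), 72.3) [ 593.6 -223.3  129.8] 280
 brush (array([ 566. , -309.7]), array([20.4, 21.6]), 69.8) [ 567.9 -308.8   97.7]
 base (array([637.1,   9.6]), array([170.1, 160.9]), 78.3)
 line n 58
 line [2.05000e-01 9.79000e-01 6.36239e+02 7.30900e+00] -81.4 76.8 mid [635.8   5.1]
top
 web n [0.791 0.008 0.612] tilt of face normal from horiz 37.7 std 1.55 738
 rect (array([ 0.1, -5.1]), array([59.8, 95.3]), 0.6) centre [563.7 256.5  80.6] up [-0.612 -0.006  0.791] side [-0.01  1.    0.  ] minmax [[-28.7, -51.1], [28.8, 41.5]]
 holder (array([ 578.3, -270.8]), array([170.8,  70.7]), 73.2) 53.6
 lamp top (array([ 590.9, -227.1]), array([25.8, 33.9]), 72.7) [ 590.8 -226.7  128.6] 224
 brush (array([ 565. , -312.7]), array([18.6, 20. ]), 2.2) [ 565.  -311.8   97.4]
 base (array([640.5,   7.8]), array([171.5, 161.5]), 78.2)
 line n 166
 line [2.01000e-01 9.80000e-01 6.40594e+02 8.96600e+00] -83.9 80.8 mid [640.3   7.5]
```

```bash
cat > plan.py <<'E'
from h import *
import json,os
def Rzy(z,y):
    z=np.array(z,float);z/=np.linalg.norm(z);y=np.array(y,float);y-=z*(y@z);y/=np.linalg.norm(y)
    return np.c_[np.cross(y,z),y,z]
def go(p,Rm):
    s=read_state();R0=Rt(s['tool_rot']);d=R0.T@(np.array(p)-s['eef_pos'])/10
    w=R.from_matrix(R0.T@Rm).as_rotvec()
    with open('log.jsonl','a') as f:f.write(json.dumps([list(s['qpos']),list(s['eef_pos']),list(s['tool_rot'])])+'\n')
    print('t',s['clock'].__round__(2),'q',s['qpos'].round(2),'F',s['force'].round(1),'w',round(s['width'],1))
    print('pos',s['eef_pos'].round(1),'shift',d.round(2),'rv',w.round(3),'dist',np.linalg.norm(d).round(1),'ang',np.degrees(np.linalg.norm(w)).round(1))
E
cat > poses.py <<'E'
from plan import *
up=np.array([-.594,-.008,.804]);up/=np.linalg.norm(up)
n=np.array([.804,.011,.594])
Rweb=Rzy(-up,n)
mid=np.array([562.5,258,82])-6*n
top=mid+45*up
E
python3 - <<'E'
from poses import *
print(mid,top)
go([400,320,280],Rweb)
E
```

```text
[557.676 257.934  78.436] [530.93685365 257.57387682 114.62837991]
t 0.15 q [-1.23  0.63  0.04  1.52 -0.03  1.   -0.02] F [ 0.9 -0.1 -0.3] w 85.6
pos [254.6 597.6 230.6] shift [-24.26 -19.84  -4.91] rv [-0.564 -0.366  1.114] dist 31.7 ang 74.6
```

>>> carry_out(series=[[[-24.3,-19.8,-4.9,-0.56,-0.37,1.11,8.5],[-24.3,-19.8,-4.9,-0.56,-0.37,1.11,8.5],[-24.3,-19.8,-4.9,-0.56,-0.37,1.11,8.5],[-24.3,-19.8,-4.9,-0.56,-0.37,1.11,8.5],[-24.3,-19.8,-4.9,-0.56,-0.37,1.11,8.5]]])

```text
clock: 0.57
eef_pos: [351.3, 413.3, 263.8]
tool_rot: [2.834, 0.096, 2.178]
force: [1.0, -0.5, 0.7]
width: 85.2
```

```bash
python3 - <<'E'
from poses import *
go([400,320,280],Rweb)
E
```

```text
t 0.57 q [-1.35  0.35  0.38  2.03  0.14  0.54 -0.49] F [ 1.  -0.5  0.7] w 85.2
pos [351.3 413.3 263.8] shift [-10.55  -1.08  -0.98] rv [-0.29  -0.187  0.573] dist 10.7 ang 38.3
```

>>> carry_out(series=[[[-10.6,-1.1,-1.0,-0.29,-0.19,0.57,8.5],[-10.6,-1.1,-1.0,-0.29,-0.19,0.57,8.5],[-10.6,-1.1,-1.0,-0.29,-0.19,0.57,8.5],[-10.6,-1.1,-1.0,-0.29,-0.19,0.57,8.5],[-10.6,-1.1,-1.0,-0.29,-0.19,0.57,8.5]]])

```text
clock: 0.98
eef_pos: [400.6, 319.9, 281.2]
tool_rot: [2.524, 0.012, 1.621]
force: [0.5, 1.3, -1.6]
width: 85.2
```

```bash
python3 - <<'E'
from poses import *
go(top+up*75,Rweb)
E
```

```text
t 0.98 q [-1.83  0.42  1.03  2.27  0.43  0.25 -1.25] F [ 0.5  1.3 -1.6] w 85.2
pos [400.6 319.9 281.2] shift [-6.58  0.53 13.51] rv [-0.018 -0.011  0.036] dist 15.0 ang 2.4
```

>>> carry_out(series=[[[-6.6,0.5,13.5,-0.02,-0.01,0.04,8.5],[-6.6,0.5,13.5,-0.02,-0.01,0.04,8.5],[-6.6,0.5,13.5,-0.02,-0.01,0.04,8.5],[-6.6,0.5,13.5,-0.02,-0.01,0.04,8.5],[-6.6,0.5,13.5,-0.02,-0.01,0.04,8.5]]])

```text
clock: 1.4
eef_pos: [441.0, 285.1, 239.4]
tool_rot: [2.496, 0.034, 1.586]
force: [-0.3, -0.7, -0.3]
width: 84.8
```

```bash
python3 - <<'E'
from poses import *
go(top-up*30,Rweb)
s=read_state();d=get_image('wrist');cv2.imwrite('pics/w1.png',d['img']);np.savez('pics/w1.npz',pos=s['eef_pos'],rot=s['tool_rot'],**d)
E
```

```text
t 1.4 q [-1.46  0.43  0.67  2.32  1.34  0.24 -2.15] F [-0.3 -0.7 -0.3] w 84.8
pos [441.  285.1 239.4] shift [-2.38 -0.44 18.42] rv [0.009 0.026 0.021] dist 18.6 ang 2.0
```

View pics/w1.png

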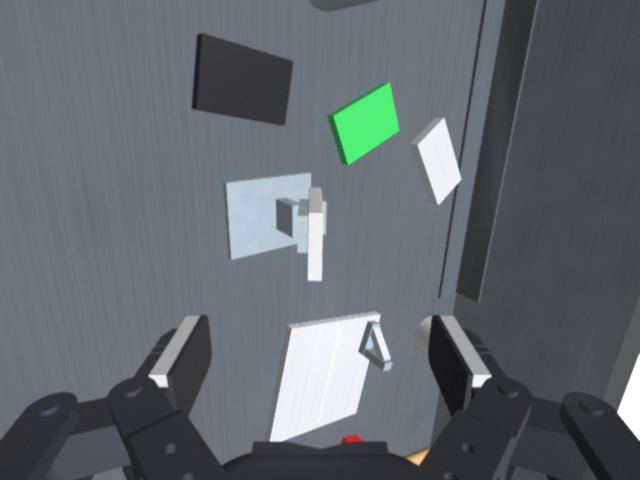

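Picture: the web's thin top edge shows at wrist (315,235), centred between the fingers. The wrist is near its joint limit (q6 0.24), so I fit an arm model to check reach.

```bash
cat > kin.py <<'E'
from plan import *
from scipy.optimize import least_squares
import itertools
def fk(q,p,s):
    T=np.eye(4)
    def rot(ax,a):
        M=np.eye(4);M[:3,:3]=R.from_rotvec(np.array(ax)*a).as_matrix();return M
    def tr(x,y,z):
        M=np.eye(4);M[:3,3]=[x,y,z];return M
    T=rot([0,0,1],s[0]*q[0]+p[0])@tr(0,p[1],p[2])@rot([0,1,0],s[1]*q[1])@tr(p[12],p[3],p[4])@rot([0,0,1],s[2]*q[2])@rot([0,1,0],s[3]*q[3])@tr(p[13],p[5],p[6])@rot([0,0,1],s[4]*q[4])@rot([0,1,0],s[5]*q[5])@tr(p[11],p[7],p[8])@rot([0,0,1],s[6]*q[6]+p[9])
    return T
def load(): return [tuple(map(np.array,json.loads(l))) for l in open('log.jsonl')]
def res(p,s,D):
    o=[]
    for q,x,r in D:
        T=fk(q,p,s);o+=list((T[:3,3]-x)/1.0);o+=list(R.from_matrix(T[:3,:3].T@Rt(r)).as_rotvec()*300)
    o+=list(np.array(p[[1,3,5,7,11,12,13]])*.02)
    return np.array(o)
E
cat > fitkin.py <<'E'
from kin import *
D=load();best=None
for s1,s3,s5,s7 in itertools.product([1,-1],repeat=4):
  for p9 in [0,1.57,3.14,-1.57]:
   for p0 in [0]:
    s=[s1,1,s3,1,s5,1,s7]
    p=np.array([p0,0,340,0,400,0,400,0,250,p9,0,0,0,0.])
    try:r=least_squares(res,p,args=(s,D),max_nfev=40)
    except Exception as e: continue
    if best is None or r.cost<best[0]: best=(r.cost,s,r.x);print(r.cost.round(2),s,r.x.round(2).tolist())
json.dump([best[1],list(best[2])],open('kin.json','w'))
E
python3 fitkin.py; wc -l log.jsonl
```

```text
152852.25 [1, 1, 1, 1, 1, 1, 1] [0.45, 81.41, 369.55, 81.41, -643.03, 328.31, -190.3, 111.86, -63.18, 1.05, -3806.62, 9.33, 150.49, -368.43]
152852.25 [1, 1, 1, 1, 1, 1, 1] [0.45, 81.41, 369.55, 81.41, -643.04, 328.32, -190.3, 111.86, -63.17, 1.05, -7376.39, 9.33, 150.5, -368.43]
139530.76 [1, 1, 1, 1, 1, 1, -1] [-0.12, -44.77, -131.86, -44.77, -440.29, 547.59, -553.87, -37.78, 201.81, -1.43, -48679.74, -25.36, -183.71, -612.78]
139530.76 [1, 1, 1, 1, 1, 1, -1] [-0.12, -44.77, -131.83, -44.77, -440.3, 547.59, -553.86, -37.78, 201.8, 4.86, 88163.52, -25.36, -183.7, -612.77]
17408.44 [1, 1, 1, 1, -1, 1, -1] [0.67, 94.29, 494.64, 94.29, -352.88, 394.02, -165.42, 36.22, 221.24, 0.23, 15514.89, 96.84, 213.7, -323.75]
0.07 [-1, 1, -1, 1, -1, 1, -1] [-0.0, -5.79, 336.42, -5.79, 559.05, -16.06, 382.25, -0.39, 349.87, 1.57, 1385.6, 0.03, 0.04, 0.14]
4 log.jsonl
```

The fit is nearly exact (cost 0.07). Now IK checks for every pose that matters.

```bash
cat > ik.py <<'E'
from kin import *
S,P=json.load(open('kin.json'));P=np.array(P)
lo=np.array([-3.06,-.37,-1.25,.18,-1.1,.23,-2.94]);hi=np.array([3.06,2.12,1.32,2.47,4.24,1.98,2.94])
def ik(p,Rm,seeds=12,q0=None,rng=np.random.default_rng(0)):
    best=None
    for i in range(seeds):
        q=np.clip(q0,lo+.01,hi-.01) if (i==0 and q0 is not None) else lo+.1+(hi-lo-.2)*rng.random(7)
        f=lambda q:np.r_[(fk(q,P,S)[:3,3]-p)/1.,R.from_matrix(fk(q,P,S)[:3,:3].T@Rm).as_rotvec()*300, .02*(q-(lo+hi)/2)/(hi-lo)]
        r=least_squares(f,q,bounds=(lo,hi),max_nfev=80)
        e=np.linalg.norm(r.fun[:6])
        m=min(np.min(r.x-lo),np.min(hi-r.x))
        k=(e>1,-m)
        if best is None or k<best[0]: best=(k,r.x,e,m)
        if q0 is not None and i==0: print('   local q',r.x.round(2),'err',e.round(1),'margin',m.round(2))
    return best[1:]
E
python3 - <<'E'
from poses import *
from ik import *
q0=read_state()['qpos']
def show(n,p,Rm):
    q,e,m=ik(p,Rm,q0=q0);print(n,q.round(2),'err',e.round(1),'margin',m.round(2))
for t in [75,0,-30]: show(f'web{t}',top+up*t,Rweb)
Rx=Rweb@np.diag([-1,-1,1]); show('webflip-30',top-up*30,Rx)
bx=np.array([.979,-.203,0]);by=np.array([.203,.979,0]);z=np.array([0,0,1.])
B=np.array([638.8,8.7,12])
show('place',B+z*62,Rzy(-z,bx)); show('placeflip',B+z*62,Rzy(-z,-bx)); show('place hi',B+z*150,Rzy(-z,bx))
hy=np.array([.289,.957,0])
for sg in (1,-1): 
    show('lamp',np.array([591,-225.5,90]),Rzy(-z,sg*hy)); show('lamp up',np.array([591,-225.5,150]),Rzy(-z,sg*hy))
seam=B-6*bx
for az in (0,30,-30,60,-60):
  for el in (35,45,55):
    h=bx*np.cos(np.radians(az))+by*np.sin(np.radians(az))  # beam heading
    e=np.radians(el); zl=-h*np.sin(e)+z*np.cos(e)
    for sg in (1,-1):
        show(f'final {az} {el} {sg}',seam+zl*(100+80),Rzy(-zl,sg*np.cross(z,h)))
E
```

```text
local q [-1.    0.53  0.26  2.36  2.14  0.36 -2.89] err 0.0 margin 0.05
web75 [-0.12  0.73 -1.05  2.34  1.74  1.1  -2.4 ] err 0.0 margin 0.13
   local q [-0.73  0.67 -0.01  2.31  2.23  0.53 -2.92] err 0.0 margin 0.02
web0 [-0.13  0.87 -0.94  2.29  1.91  1.11 -2.44] err 0.0 margin 0.18
   local q [-0.65  0.74 -0.09  2.27  2.25  0.58 -2.9 ] err 0.0 margin 0.04
web-30 [-0.25  0.83 -0.68  2.26  2.01  0.94 -2.54] err 0.0 margin 0.21
   local q [-0.91  0.76  0.31  2.28  2.64  0.42 -0.22] err 0.0 margin 0.19
webflip-30 [-0.11  0.93 -0.92  2.26  1.97  1.12  0.71] err 0.0 margin 0.21
   local q [ 0.22  0.85 -0.47  1.66  0.52  0.76 -0.7 ] err 0.0 margin 0.53
place [ 0.25  0.86 -0.52  1.66  0.57  0.78 -0.74] err 0.0 margin 0.55
   local q [-0.29  0.8   0.33  2.12  4.24  0.23 -1.42] err 114.4 margin 0.0
placeflip [ 0.3   0.88 -0.63  1.66  0.67  0.82  2.32] err 0.0 margin 0.59
   local q [ 0.1   0.7  -0.26  1.61  0.22  0.86 -0.45] err 0.0 margin 0.63
place hi [ 0.22  0.73 -0.48  1.61  0.4   0.9  -0.61] err 0.0 margin 0.67
   local q [ 0.55  0.8  -0.39  1.68  0.41  0.74  1.24] err 0.0 margin 0.51

[... 4413 characters left out ...]
.1
final -60 35 -1 [-0.29  0.78 -0.43  1.73  0.98  1.18  2.19] err 0.0 margin 0.74
   local q [-0.95  0.91  0.49  1.72  0.49  0.87 -0.64] err 0.0 margin 0.64
final -60 45 1 [-0.66  0.85 -0.    1.71  0.85  1.09 -0.95] err 0.0 margin 0.76
   local q [-1.26  1.28  1.27  1.72 -0.52  0.85 -2.87] err 0.0 margin 0.05
final -60 45 -1 [-0.48  0.87 -0.31  1.7   1.01  1.27  2.07] err 0.0 margin 0.71
   local q [-1.03  1.05  0.51  1.66  0.55  0.97 -0.78] err 0.0 margin 0.74
final -60 55 1 [-0.79  0.98  0.07  1.65  0.87  1.19 -1.05] err 0.0 margin 0.79
   local q [-1.33  1.45  1.32  1.69 -0.51  0.89 -2.94] err 10.8 margin 0.0
final -60 55 -1 [-0.87  0.99  0.21  1.66  0.78  1.11  2.17] err 0.0 margin 0.77
```

The best feasible options are: grasp the web with the tool flipped half a turn (more q7 margin), and bring the beam in about 40° from the left. I turn the last joint now.

>>> carry_out(series=[[[0,0,0,0,0,-0.6,8.5],[0,0,0,0,0,-0.6,8.5],[0,0,0,0,0,-0.6,8.5],[0,0,0,0,0,-0.6,8.5],[0,0,0,0,0,-0.6,8.5]]])

```text
clock: 1.87
eef_pos: [440.9, 284.5, 240.0]
tool_rot: [2.605, 0.379, 2.096]
force: [0.3, 0.3, -0.4]
width: 84.9
```

>>> carry_out(series=[[[0,0,0,0,0,-0.6,8.5],[0,0,0,0,0,-0.6,8.5],[0,0,0,0,0,-0.6,8.5],[0,0,0,0,0,-0.6,8.5],[0,0,0,0,0,-0.6,8.5]]])

```text
clock: 2.28
eef_pos: [440.8, 284.5, 239.9]
tool_rot: [2.917, 0.611, 2.73]
force: [-0.2, -0.0, 0.2]
width: 85.2
```

```bash
cat >> poses.py <<'E'
Rw2=Rweb@np.diag([-1,-1,1])
E
python3 - <<'E'
from poses import *
go(top+up*75,Rw2)
E
```

```text
t 2.28 q [-1.35  0.4   0.5   2.32  1.37  0.33 -0.98] F [-0.2 -0.   0.2] w 85.2
pos [440.8 284.5 239.9] shift [-0.59 -2.55  7.98] rv [-0.033 -0.01  -1.915] dist 8.4 ang 109.8
```

>>> carry_out(series=[[[-0.2,-0.8,2.6,0,0,-0.62,8.5],[-0.2,-0.8,2.6,0,0,-0.62,8.5],[-0.2,-0.8,2.6,0,0,-0.62,8.5],[-0.2,-0.8,2.6,0,0,-0.62,8.5],[-0.2,-0.8,2.6,0,0,-0.62,8.5]]])

```text
clock: 2.7
eef_pos: [456.0, 275.5, 218.7]
tool_rot: [-2.935, 0.617, -2.828]
force: [-0.3, 0.6, 0.7]
width: 85.0
```

```bash
python3 - <<'E'
from poses import *
go(top+up*75,Rw2)
E
```

```text
t 2.7 q [-1.3   0.46  0.52  2.34  1.64  0.28 -0.64] F [-0.3  0.6  0.7] w 85.0
pos [456.  275.5 218.7] shift [ 0.64 -1.64  5.36] rv [-0.027 -0.018 -1.328] dist 5.6 ang 76.1
```

>>> carry_out(series=[[[0.3,-0.8,2.7,0,0,-0.62,8.5],[0.3,-0.8,2.7,0,0,-0.62,8.5],[0.3,-0.8,2.7,0,0,-0.62,8.5],[0.3,-0.8,2.7,0,0,-0.62,8.5],[0.3,-0.8,2.7,0,0,-0.62,8.5]]])

```text
clock: 3.12
eef_pos: [471.6, 266.4, 196.8]
tool_rot: [-2.621, 0.403, -2.205]
force: [0.2, 0.3, -1.1]
width: 85.1
```

```bash
python3 - <<'E'
from poses import *
go(top+up*75,Rw2)
E
```

```text
t 3.12 q [-1.24  0.52  0.51  2.35  1.97  0.26 -0.38] F [ 0.2  0.3 -1.1] w 85.1
pos [471.6 266.4 196.8] shift [ 0.75 -0.5   2.65] rv [-0.02  -0.024 -0.748] dist 2.8 ang 42.9
```

>>> carry_out(series=[[[0.75,-0.5,2.6,-0.02,-0.02,-0.75,8.5],[0.75,-0.5,2.6,-0.02,-0.02,-0.75,8.5],[0.75,-0.5,2.6,-0.02,-0.02,-0.75,8.5],[0.75,-0.5,2.6,-0.02,-0.02,-0.75,8.5],[0.75,-0.5,2.6,-0.02,-0.02,-0.75,8.5]]])

```text
clock: 3.53
eef_pos: [486.2, 256.8, 175.4]
tool_rot: [-2.506, 0.071, -1.666]
force: [-0.4, 0.1, 0.1]
width: 85.3
```

```bash
cat > snap.py <<'E'
import sys
from plan import *
n=sys.argv[1]
s=read_state();d=get_image('wrist');cv2.imwrite(f'pics/{n}.png',d['img'])
T=np.eye(4);T[:3,:3]=Rt(s['tool_rot']);T[:3,3]=s['eef_pos']
d['T']=T@d['T_tool_cam'];np.savez(f'pics/{n}.npz',**d)
E
python3 - <<'E'
from poses import *
go(top+up*75,Rw2)
E
python3 snap.py w2
```

```text
t 3.53 q [-1.15  0.56  0.47  2.37  2.35  0.28 -0.1 ] F [-0.4  0.1  0.1] w 85.3
pos [486.2 256.8 175.4] shift [-0.01  0.02  0.05] rv [-0.003 -0.007 -0.13 ] dist 0.1 ang 7.4
```

View pics/w2.png

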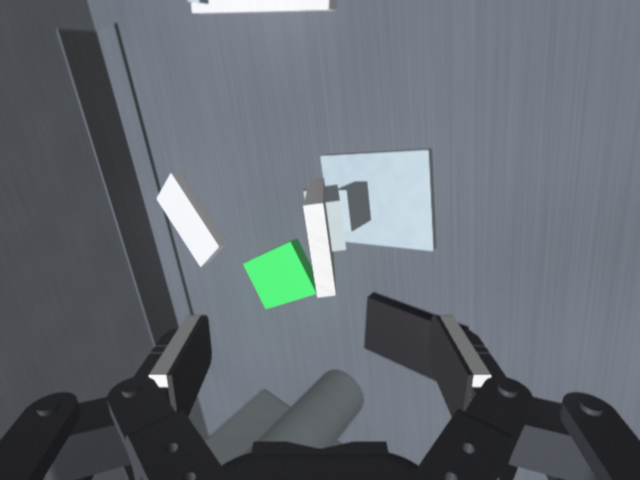

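The web's top edge shows at wrist (319,250), about 7° turned, as expected. I refine its position with the wrist depth.

```bash
python3 - <<'E'
from poses import *
from fit import rect
d=dict(np.load('pics/w2.npz'));W=cloud(d);g=d['img'].mean(-1)
L=(W-top)@Rw2   # coordinates in grasp frame, origin top centre: x side,y normal, z down the plate
m=(abs(L[...,0])<50)&(abs(L[...,1])<20)&(abs(L[...,2])<8)
Q=L[m];print(m.sum(),np.percentile(Q,[1,50,99],axis=0).round(1).tolist());print(rect(Q[:,:2]))
m=(abs(L[...,0])<50)&(abs(L[...,1])<25)&(L[...,2]>8)&(L[...,2]<85)
Q=L[m];print(m.sum(),np.percentile(Q,[1,50,99],axis=0).round(1).tolist())
go(top+up*40,Rw2)
E
```

```text
1922 [[-26.0, -6.1, -0.7], [5.9, -0.1, 0.8], [33.2, 5.8, 6.3]]
(array([ 3.4, -0.2]), array([12.1, 60.1]), 89.9)
1859 [[-20.5, -5.0, 9.3], [14.4, 10.7, 41.4], [33.3, 24.7, 82.9]]
t 3.58 q [-1.15  0.56  0.47  2.37  2.35  0.28 -0.09] F [ 0.3 -1.2 -1. ] w 84.9
pos [486.2 256.9 175.5] shift [-0.03  0.04  3.56] rv [-0.003 -0.007 -0.124] dist 3.6 ang 7.1
```

>>> carry_out(series=[[[0.27,0.0,3.6,0,-0.01,-0.12,8.5],[0.27,0.0,3.6,0,-0.01,-0.12,8.5],[0.27,0.0,3.6,0,-0.01,-0.12,8.5],[0.27,0.0,3.6,0,-0.01,-0.12,8.5]]])

```text
clock: 3.92
eef_pos: [507.2, 254.0, 146.4]
tool_rot: [-2.502, 0.013, -1.571]
force: [-0.4, -0.0, 0.6]
width: 85.0
```

```bash
cat >> poses.py <<'E'
top=top+3*Rw2[:,0]; mid=mid+3*Rw2[:,0]
E
python3 - <<'E'
from poses import *
go(top-up*30,Rw2)
E
```

```text
t 3.92 q [-1.02  0.62  0.36  2.35  2.49  0.36 -0.1 ] F [-0.4 -0.   0.6] w 85.0
pos [507.2 254.  146.4] shift [-0.01 -0.01  6.97] rv [-0.003  0.002 -0.019] dist 7.0 ang 1.1
```

>>> carry_out(series=[[[0,0,2.5,0,0,-0.02,8.5],[0,0,5,0,0,-0.02,8.5],[0,0,7,0,0,-0.02,8.5],[0,0,7,0,0,-0.02,8.5],[0,0,7,0,0,-0.02,8.5]]])

```text
clock: 4.33
eef_pos: [548.6, 255.5, 90.4]
tool_rot: [-2.502, -0.0, -1.552]
force: [0.0, 0.3, -0.6]
width: 85.0
```

```bash
python3 - <<'E'
from poses import *
go(top-up*30,Rw2)
E
python3 snap.py w3
```

```text
t 4.33 q [-0.87  0.76  0.25  2.29  2.59  0.45 -0.15] F [ 0.   0.3 -0.6] w 85.0
pos [548.6 255.5  90.4] shift [ 0.07 -0.02  0.  ] rv [-0.003  0.003  0.004] dist 0.1 ang 0.3
```

View pics/w3.png

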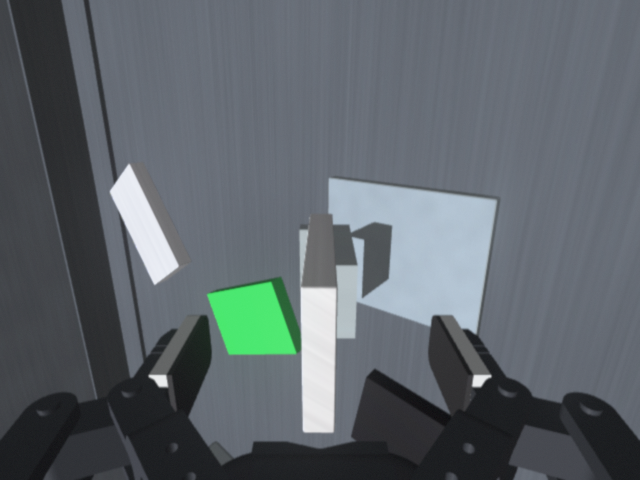

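The web (320,330) is centred and parallel between the pads. I close on it.

>>> carry_out(series=[[[0.07,0,0,0,0,0,0.5],[0.07,0,0,0,0,0,0.5],[0.07,0,0,0,0,0,0.5],[0.07,0,0,0,0,0,0.5],[0.07,0,0,0,0,0,0.5]]])

```text
clock: 4.8
eef_pos: [548.9, 255.0, 90.6]
tool_rot: [-2.501, 0.001, -1.551]
force: [-0.2, -0.4, 0.2]
width: 24.8
```

>>> carry_out(series=[[[0,0,0,0,0,0,0.5],[0,0,0,0,0,0,0.5],[0,0,0,0,0,0,0.5],[0,0,0,0,0,0,0.5]]])

```text
clock: 5.13
eef_pos: [548.8, 254.9, 90.4]
tool_rot: [-2.502, 0.001, -1.551]
force: [-3.5, 0.3, 5.4]
width: 10.9
```

```bash
python3 - <<'E'
from poses import *
go(top-up*30+np.array([0,0,80]),Rw2)
E
python3 snap.py w4
```

```text
t 5.13 q [-0.87  0.76  0.25  2.29  2.59  0.45 -0.15] F [-3.5  0.3  5.4] w 10.9
pos [548.8 254.9  90.4] shift [ 0.   -4.78 -6.43] rv [-0.004  0.004  0.004] dist 8.0 ang 0.4
```

View pics/w4.png

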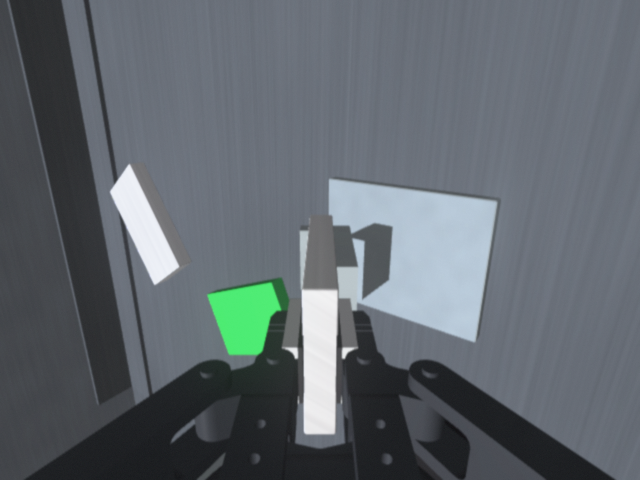

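>>> carry_out(series=[[[0,-0.2,-1.0,0,0,0,0.5],[0,-0.8,-3.0,0,0,0,0.5],[0,-2.8,-5.5,0,0,0,0.5],[0,-4.8,-6.4,0,0,0,0.5],[0,-4.8,-6.4,0,0,0,0.5]]])

```text
clock: 5.6
eef_pos: [554.1, 255.6, 176.1]
tool_rot: [-2.489, 0.005, -1.553]
force: [1.7, 1.0, -5.1]
width: 11.3
```

```bash
cat >> poses.py <<'E'
a=np.radians(-11.7)
bx=np.array([np.cos(a),np.sin(a),0]);by=np.array([-np.sin(a),np.cos(a),0]);zz=np.array([0,0,1.])
B=np.array([638.8,8.7,12])
Rp=Rzy(-zz,-bx)
E
python3 - <<'E'
from poses import *
go([600,120,200],Rp)
E
python3 snap.py w5
```

```text
t 5.6 q [-1.    0.59  0.44  2.25  2.47  0.24  0.02] F [ 1.7  1.  -5.1] w 11.3
pos [554.1 255.6 176.1] shift [13.63 -4.94  0.7 ] rv [-0.65   0.077  0.213] dist 14.5 ang 39.4
```

View pics/w5.png

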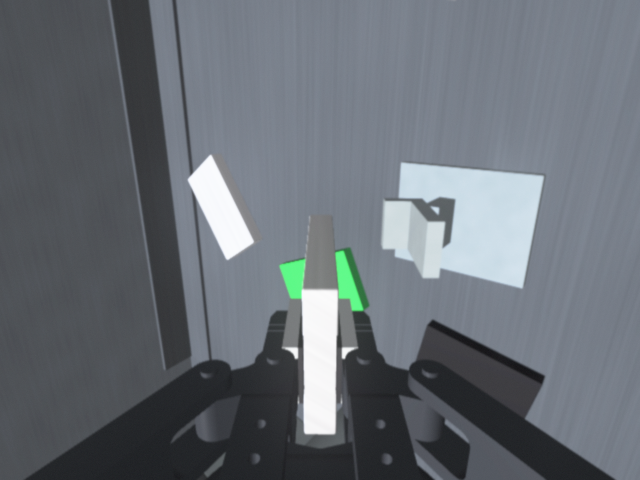

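The web is held and the bed of the rest is empty at (415,225). I swing to the base plate.

>>> carry_out(series=[[[13.6,-4.9,0.7,-0.65,0.08,0.21,0.5],[13.6,-4.9,0.7,-0.65,0.08,0.21,0.5],[13.6,-4.9,0.7,-0.65,0.08,0.21,0.5],[13.6,-4.9,0.7,-0.65,0.08,0.21,0.5],[13.6,-4.9,0.7,-0.65,0.08,0.21,0.5]]])

```text
clock: 6.07
eef_pos: [573.9, 201.7, 173.6]
tool_rot: [-2.586, -0.029, -1.616]
force: [0.3, -0.8, -6.2]
width: 11.0
```

```bash
python3 - <<'E'
from poses import *
go([600,120,200],Rp)
E
```

```text
t 6.07 q [-0.69  0.54  0.17  2.18  1.65  0.24  0.94] F [ 0.3 -0.8 -6.2] w 11.0
pos [573.9 201.7 173.6] shift [ 8.11 -3.8  -0.47] rv [-0.556  0.016  0.163] dist 9.0 ang 33.2
```

>>> carry_out(series=[[[8.1,-3.8,-0.5,-0.56,0.02,0.16,0.5],[8.1,-3.8,-0.5,-0.56,0.02,0.16,0.5],[8.1,-3.8,-0.5,-0.56,0.02,0.16,0.5],[8.1,-3.8,-0.5,-0.56,0.02,0.16,0.5],[8.1,-3.8,-0.5,-0.56,0.02,0.16,0.5]]])

```text
clock: 6.48
eef_pos: [601.0, 130.3, 193.3]
tool_rot: [-2.733, -0.056, -1.694]
force: [1.5, -0.7, -6.0]
width: 11.2
```

```bash
python3 - <<'E'
from poses import *
go(B+zz*110,Rp)
E
```

```text
t 6.48 q [-0.29  0.51 -0.15  2.01  0.87  0.43  1.85] F [ 1.5 -0.7 -6. ] w 11.2
pos [601.  130.3 193.3] shift [11.19 -1.74  9.2 ] rv [-0.41  -0.038  0.091] dist 14.6 ang 24.2
```

>>> carry_out(series=[[[11.2,-1.7,5.0,-0.41,-0.04,0.09,0.5],[11.2,-1.7,5.0,-0.41,-0.04,0.09,0.5],[11.2,-1.7,5.0,-0.41,-0.04,0.09,0.5],[11.2,-1.7,5.0,-0.41,-0.04,0.09,0.5],[11.2,-1.7,5.0,-0.41,-0.04,0.09,0.5]]])

```text
clock: 6.9
eef_pos: [627.4, -1.7, 157.9]
tool_rot: [-3.141, -0.002, -1.794]
force: [2.6, -3.5, -5.6]
width: 10.9
```

```bash
python3 - <<'E'
from poses import *
go(B+zz*90,Rp)
s=get_image('scene');cv2.imwrite('pics/s2.png',s['img']);np.savez('pics/s2.npz',**s)
s=get_image('top');np.savez('pics/t2.npz',**s)
E
python3 snap.py w6
```

```text
t 6.9 q [ 0.25  0.72 -0.49  1.65  0.42  0.88  2.51] F [ 2.6 -3.5 -5.6] w 10.9
pos [627.4  -1.7 157.9] shift [-1.28 -0.88  5.58] rv [-0.001 -0.002 -0.019] dist 5.8 ang 1.1
```

View pics/s2.png

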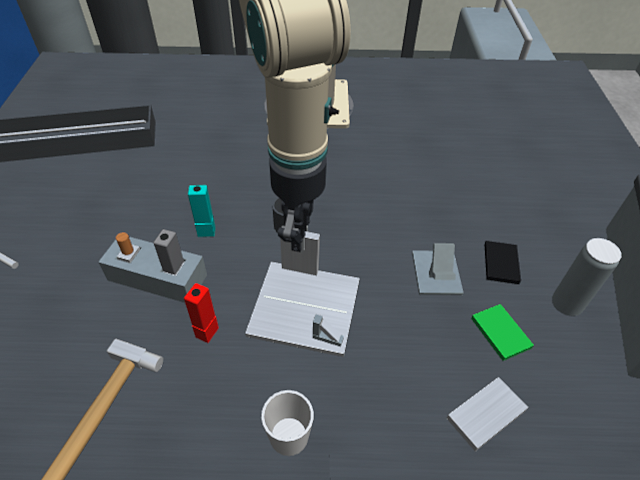

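View pics/w6.png

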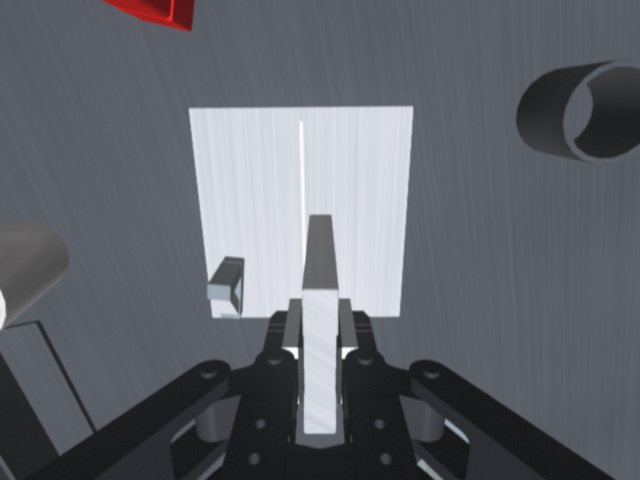

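The wrist view (w6) shows the base plate with corners (190,108), (413,106), (400,317), the line at (302,122)–(304,270), and the web held at (320,350). I refine the base pose from this and check the web in the hand.

```bash
python3 - <<'E'
from poses import *
from fit import *
d=dict(np.load('pics/w6.npz'));s=read_state()
W=cloud(d);g=d['img'].astype(int);br=g.mean(-1)
z=W[...,2]
print('plate z med',np.nanmedian(z[150:200,330:390]),'bench',np.nanmedian(z[20:80,300:450]))
m=(br>165)&(z<35);m=m.astype(np.uint8);m[275:]=0
v,u=np.nonzero(m);print(u.min(),u.max(),v.min(),v.max())
zt=12
# edges subpixel: left/right boundary rows 120-250 , top boundary
le=[];ri=[]
for r in range(118,255):
    c=np.nonzero(m[r])[0]; c=c[(c>180)&(c<420)]
    le.append((c.min()-.5,r));ri.append((c.max()+.5,r))
tp=[]
for c in range(200,405):
    r=np.nonzero(m[95:140,c])[0]
    if len(r): tp.append((c,95+r.min()-.5))
def fl(px):
    L=ray(d,np.array(px),zt)[:,:2].astype(np.float32);f=cv2.fitLine(L,cv2.DIST_HUBER,0,.01,.01).ravel();return f
for n,px in [('left(far)',le),('right(near)',ri),('top',tp)]:
    f=fl(px);print(n,f.round(3),'ang',np.degrees(np.arctan(f[1]/f[0])).round(2))
fl_,fr,ft=fl(le),fl(ri),fl(tp)
def X(f,q):
    A=np.c_[f[:2],-q[:2]];t=np.linalg.solve(A,q[2:]-f[2:]);return f[2:]+t[0]*f[:2]
a1,a2=X(fl_,ft),X(fr,ft);print('corners',a1,a2,np.linalg.norm(a1-a2))
# white line
px=[]
for r in range(126,260):
    seg=br[r,290:316];k=seg-np.median(seg);k[k<15]=0
    if k.sum()>0: px.append(((k*np.arange(290,316)).sum()/k.sum(),r))
f=fl(px);print('line',f.round(3),len(px),np.degrees(np.arctan(f[1]/f[0])).round(2))
e=(a1+a2)/2; yb=-(ft*0)[:2]
v=f[:2]*np.sign(f[1]); print('line end side mid',e,'centre = ',e+v*85, 'line pt at', )
c=e+v*85; nrm=np.array([v[1],-v[0]]); print('line offset from centre',(f[2:]-c)@nrm)
# web in tool
Tt=np.eye(4);Q=(W-s['eef_pos'])@Rt(s['tool_rot'])
k=(abs(Q[...,0])<60)&(abs(Q[...,1])<14)&(Q[...,2]>-38)&(Q[...,2]<-24)&(br>120)
P=Q[k];print(k.sum(),np.percentile(P,[1,50,99],axis=0).round(1).tolist(),rect(P[:,:2]))
k=(abs(Q[...,0])<60)&(abs(Q[...,1])<10)&(Q[...,2]>-20)&(Q[...,2]<80)
P=Q[k];print('side',k.sum(),np.percentile(P,[1,50,99],axis=0).round(1).tolist(),'y vs z fit',np.polyfit(P[:,2],P[:,1],1))
E
```

```text
plate z med 11.278054599176699 bench -0.6985094892058328
189 412 106 274
left(far) [ 2.03000e-01  9.79000e-01  7.10933e+02 -3.72430e+01] ang 78.29
right(near) [ 2.02000e-01  9.79000e-01  5.55413e+02 -3.83100e+00] ang 78.35
top [ 9.79000e-01 -2.03000e-01  6.23998e+02 -7.74740e+01] ang -11.69
corners [699.36    -93.06986] [543.66223 -60.84815] 158.99695
line [ 2.04000e-01  9.79000e-01  6.34243e+02 -1.56900e+01] 134 78.22
line end side mid [621.5111  -76.95901] centre =  [638.86383     6.2508698] line pt at
line offset from centre -0.04391527
5089 [[-25.7, -10.4, -35.8], [8.2, -2.4, -28.5], [32.6, 5.5, -27.2]] (array([ 3.7, -0.6]), array([23.2, 61. ]), 82.6)
side 2153 [[15.0, -9.6, -19.6], [33.0, -1.2, 0.7], [33.7, 9.4, 59.0]] y vs z fit [-0.04327528 -0.56674605]
```

```bash
cat >> poses.py <<'E'
B=np.array([638.8,7,12]); Tp=B-3.5*Rp[:,0]
E
python3 - <<'E'
from poses import *
go(Tp+zz*75,Rp)
E
```

```text
t 7.05 q [ 0.23  0.71 -0.49  1.66  0.41  0.87  2.51] F [-0.5  1.2 -5.1] w 11.3
pos [623.8  11.9 160.3] shift [-0.16 -1.54  7.34] rv [-0.004  0.004 -0.003] dist 7.5 ang 0.3
```

>>> carry_out(series=[[[-0.16,-1.54,3.5,0,0,0,0.5],[-0.16,-1.54,6,0,0,0,0.5],[-0.16,-1.54,7.3,0,0,0,0.5],[-0.16,-1.54,7.3,0,0,0,0.5],[-0.16,-1.54,7.3,0,0,0,0.5]]])

```text
clock: 7.47
eef_pos: [639.8, 13.3, 89.9]
tool_rot: [-3.136, 0.003, -1.772]
force: [0.1, 1.3, -4.6]
width: 11.4
```

```bash
python3 - <<'E'
from poses import *
go(Tp+zz*61,Rp)
E
python3 snap.py w7
```

```text
t 7.47 q [ 0.2   0.82 -0.45  1.66  0.47  0.77  2.47] F [ 0.1  1.3 -4.6] w 11.4
pos [639.8  13.3  89.9] shift [ 0.3  -0.02  1.68] rv [-0.006  0.003  0.003] dist 1.7 ang 0.4
```

View pics/w7.png

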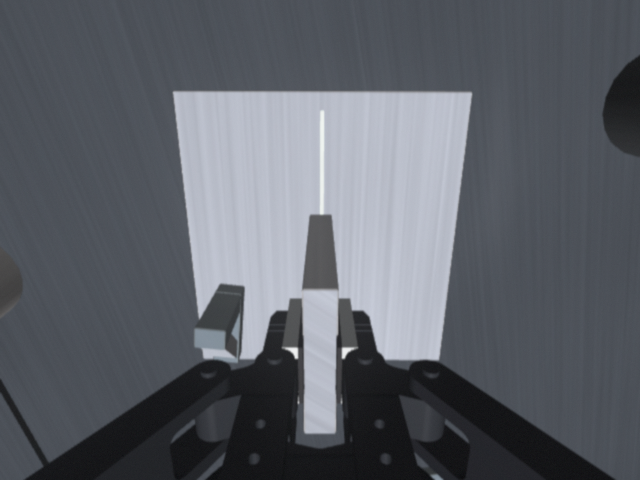

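The line (322,110–215) runs straight into the middle of the plate's lower edge. I lower it gently.

>>> carry_out(series=[[[0.3,0,0.8,0,0,0,0.5],[0.3,0,1.2,0,0,0,0.5],[0.3,0,1.4,0,0,0,0.5],[0.3,0,1.4,0,0,0,0.5]]])

```text
clock: 7.85
eef_pos: [640.4, 8.4, 75.9]
tool_rot: [-3.134, 0.003, -1.775]
force: [0.3, -0.4, -5.8]
width: 10.9
```

>>> carry_out(series=[[[0,0,0.1,0,0,0,0.5],[0,0,0.2,0,0,0,0.5],[0,0,0.2,0,0,0,0.5]]])

```text
clock: 8.1
eef_pos: [640.8, 8.8, 74.1]
tool_rot: [-3.134, 0.004, -1.775]
force: [-0.1, 1.0, -5.6]
width: 10.9
```

```bash
python3 - <<'E'
from poses import *
go(Tp+zz*61,Rp)
E
```

```text
t 8.1 q [ 0.2   0.84 -0.44  1.67  0.48  0.74  2.47] F [-0.1  1.  -5.6] w 10.9
pos [640.8   8.8  74.1] shift [-0.14  0.16  0.11] rv [-0.008  0.004  0.   ] dist 0.2 ang 0.5
```

>>> carry_out(series=[[[0,0.12,0.05,-0.007,0,0,0.5],[0,0.12,0.1,-0.007,0,0,0.5],[0,0.12,0.15,-0.007,0,0,0.5]]])

```text
clock: 8.35
eef_pos: [639.7, 9.0, 72.5]
tool_rot: [-3.141, 0.004, -1.775]
force: [0.4, -0.4, -4.7]
width: 10.9
```

>>> carry_out(series=[[[0,0,0.1,0,0,0,0.5],[0,0,0.1,0,0,0,0.5]]])

```text
clock: 8.52
eef_pos: [639.8, 8.9, 71.8]
tool_rot: [-3.14, 0.004, -1.775]
force: [-0.1, -0.3, -2.4]
width: 11.0
```

```bash
python3 - <<'E'
from poses import *
go(Tp+zz*61,Rp)
E
```

```text
t 8.52 q [ 0.2   0.84 -0.44  1.66  0.48  0.74  2.47] F [-0.1 -0.3 -2.4] w 11.0
pos [639.8   8.9  71.8] shift [-0.14  0.06 -0.12] rv [-0.001  0.004  0.   ] dist 0.2 ang 0.2
```

Contact is starting (weight 5.5 → 2.4 N). A little more, then I check.

>>> carry_out(series=[[[0,0,0.05,0,0,0,0.5],[0,0,0.06,0,0,0,0.5],[0,0,0.06,0,0,0,0.5]]])

```text
clock: 8.77
eef_pos: [639.8, 8.9, 71.8]
tool_rot: [-3.14, 0.003, -1.775]
force: [-2.7, -0.8, 5.1]
width: 11.3
```

>>> carry_out(series=[[[0,0,0,0,0,0,1.6],[0,0,0,0,0,0,2.2],[0,0,0,0,0,0,3.0],[0,0,0,0,0,0,5.0],[0,0,0,0,0,0,5.0]]])

```text
clock: 9.18
eef_pos: [639.7, 9.1, 70.8]
tool_rot: [-3.141, 0.004, -1.774]
force: [0.5, 1.0, 0.5]
width: 49.7
```

```bash
python3 - <<'E'
from poses import *
go(Tp+zz*61,Rp)
s=get_image('scene');cv2.imwrite('pics/s3.png',s['img'][150:400,200:420])
E
python3 snap.py w8
```

```text
t 9.18 q [ 0.2   0.84 -0.44  1.67  0.48  0.74  2.47] F [0.5 1.  0.5] w 49.7
pos [639.7   9.1  70.8] shift [-0.12  0.04 -0.22] rv [-0.001  0.004  0.001] dist 0.3 ang 0.2
```

View pics/s3.png

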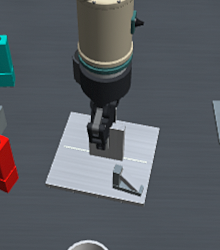

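View pics/w8.png

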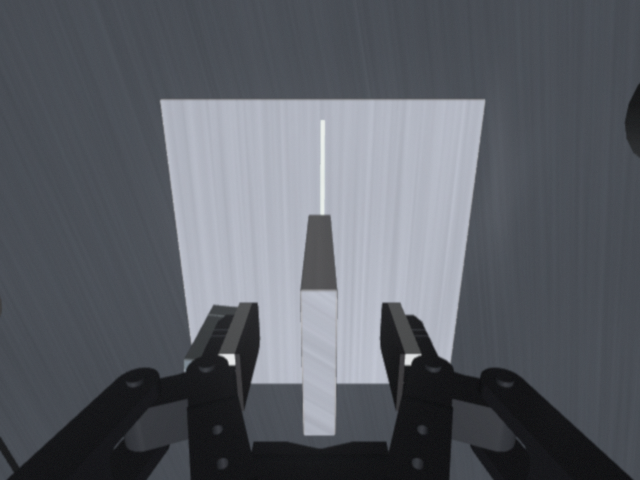

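The plate stands alone on the line (its foot at (318,215), the line at (322,215)). I retreat straight up.

>>> carry_out(series=[[[0,0,-2,0,0,0,5.0],[0,0,-5,0,0,0,5.0],[0,0,-9,0,0,0,5.0],[0,0,-13,0,0,0,5.0],[0,0,-13,0,0,0,5.0]]])

```text
clock: 9.7
eef_pos: [644.2, 9.9, 209.3]
tool_rot: [-3.127, 0.008, -1.775]
force: [1.8, 0.5, 1.1]
width: 50.1
```

```bash
cat >> poses.py <<'E'
hy=np.array([.289,.957,0]);hx=np.array([.957,-.289,0])
Lp=np.array([591,-225.5,130])
Rl=Rzy(-zz,hy)
E
python3 - <<'E'
from poses import *
s=get_image('top');cv2.imwrite('pics/t4.png',s['img'][130:280,260:540])
go([591,-200,200],Rl)
E
python3 snap.py w9
```

```text
t 9.75 q [ 0.25  0.68 -0.52  1.57  0.38  0.98  2.55] F [ 0.7 -0.3  0.4] w 50.0
pos [642.5   9.4 205.9] shift [21.55  0.81  0.44] rv [-0.002  0.013  1.66 ] dist 21.6 ang 95.1
```

View pics/w9.png

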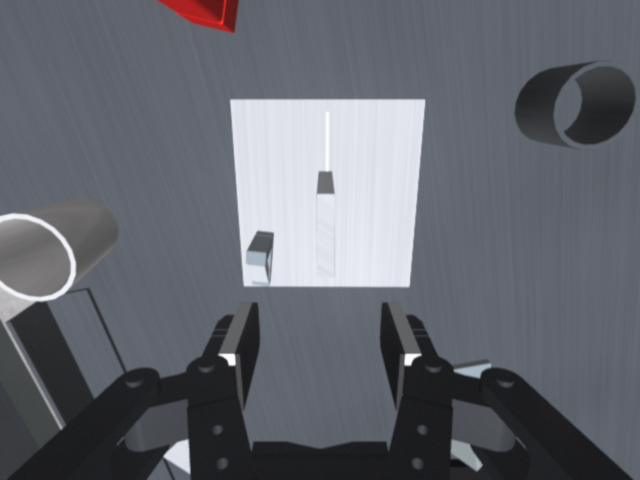

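```bash
python3 - <<'E'
from poses import *
from fit import *
d=dict(np.load('pics/w9.npz'));W=cloud(d)
L=W-B; bxy=np.stack([L@bx,L@by,L[...,2]],-1)
m=(abs(bxy[...,0])<25)&(abs(bxy[...,1])<60)&(abs(bxy[...,2]-90)<4)
print('web top in base frame',rect(bxy[m][:,:2]),bxy[m].mean(0).round(1))
E
```

```text
web top in base frame (array([1.7, 1.9]), array([60.3, 11.9]), 89.8) [ 1.7  0.2 89.2]
```

>>> carry_out(series=[[[21.5,0.8,0.0,0,0.01,1.66,6.5],[21.5,0.8,0.0,0,0.01,1.66,6.5],[21.5,0.8,0.0,0,0.01,1.66,6.5],[21.5,0.8,0.0,0,0.01,1.66,6.5],[21.5,0.8,0.0,0,0.01,1.66,6.5]]])

```text
clock: 10.22
eef_pos: [587.7, -195.5, 198.4]
tool_rot: [3.139, -0.002, -2.406]
force: [1.1, 0.2, 0.1]
width: 64.9
```

```bash
python3 - <<'E'
from poses import *
go([591,-225,200],Rl)
E
```

```text
t 10.22 q [ 0.49  0.64 -0.36  1.63  0.27  0.92  2.35] F [1.1 0.2 0.1] w 64.9
pos [ 587.7 -195.5  198.4] shift [ 1.74 -2.41 -0.16] rv [ 1.000e-03 -3.000e-03  1.029e+00] dist 3.0 ang 59.0
```

The web is within 2 mm of the line and its middle, top 89 mm above the base plate: upright. I continue turning over the lamp.

>>> carry_out(series=[[[1.7,-2.4,-0.2,0,0,1.03,6.5],[1.7,-2.4,-0.2,0,0,1.03,6.5],[1.7,-2.4,-0.2,0,0,1.03,6.5],[1.7,-2.4,-0.2,0,0,1.03,6.5],[1.7,-2.4,-0.2,0,0,1.03,6.5]]])

```text
clock: 10.63
eef_pos: [592.0, -223.1, 200.1]
tool_rot: [3.14, -0.003, -3.032]
force: [-1.1, 0.3, 0.3]
width: 64.9
```

```bash
python3 - <<'E'
from poses import *
go([591,-225,180],Rl)
E
```

```text
t 10.63 q [ 0.43  0.64 -0.18  1.59  0.14  0.92  1.88] F [-1.1  0.3  0.3] w 64.9
pos [ 592.  -223.1  200.1] shift [ 0.11 -0.18  2.01] rv [ 0.001 -0.004  0.403] dist 2.0 ang 23.1
```

>>> carry_out(series=[[[0.1,-0.2,1.0,0,0,0.4,6.5],[0.1,-0.2,1.0,0,0,0.4,6.5],[0.1,-0.2,1.0,0,0,0.4,6.5],[0.1,-0.2,1.0,0,0,0.4,6.5],[0.1,-0.2,1.0,0,0,0.4,6.5]]])

```text
clock: 11.05
eef_pos: [591.7, -224.7, 190.7]
tool_rot: [-3.141, -0.003, 2.861]
force: [0.2, 0.2, -0.6]
width: 65.1
```

```bash
python3 snap.py w10; python3 - <<'E'
from poses import *
from fit import *
d=dict(np.load('pics/w10.npz'));W=cloud(d)
m=(abs(W[...,2]-130)<4)&(abs(W[...,0]-591)<40)&(abs(W[...,1]+225)<40)
print('lamp top',rect(W[m][:,:2]),W[m].mean(0).round(1),m.sum())
m=(abs(W[...,2]-55)<4)&(abs(W[...,0]-580)<90)&(abs(W[...,1]+265)<110)
print('holder',rect(W[m][:,:2]),W[m][:,2].mean().round(1))
m=(W[...,2]>88)&(W[...,2]<106)&(abs(W[...,0]-566)<30)&(abs(W[...,1]+310)<30);print('brush',W[m].mean(0).round(1))
go([591,-225,180],Rl)
E
```

```text
lamp top (array([ 590.2, -228.5]), array([26. , 33.4]), 73.3) [ 589.1 -228.2  129.4] 2443
holder (array([ 577.8, -271.9]), array([170.7,  70.8]), 73.3) 54.4
brush [ 563.6 -312.6   97.8]
t 11.1 q [ 0.36  0.65 -0.07  1.61  0.06  0.89  1.56] F [ 0.1  0.9 -0.8] w 64.5
pos [ 592.  -224.8  191.1] shift [ 0.08 -0.05  1.11] rv [-0.    -0.002  0.013] dist 1.1 ang 0.8
```

View pics/w10.png

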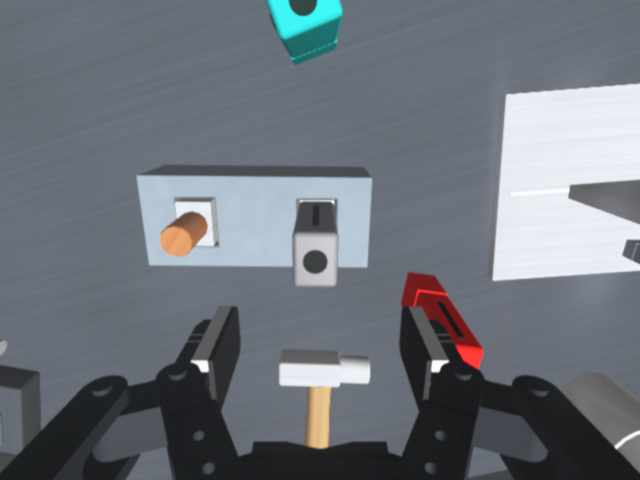

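The grey lamp's top is at (315,262), centred on x; the wrist puts its centre at (590.3,−228.4), matching the pocket computed from the holder (590.8,−228.8). I descend.

```bash
sed -i 's/^Lp=.*/Lp=np.array([590.6,-228.3,130])/' poses.py; python3 - <<'E'
from poses import *
go(Lp-zz*48,Rl)
E
```

```text
t 11.1 q [ 0.36  0.65 -0.07  1.61  0.06  0.89  1.56] F [ 0.1  0.9 -0.8] w 64.5
pos [ 592.  -224.8  191.1] shift [ 1.000e-02 -3.800e-01  1.091e+01] rv [-0.    -0.002  0.013] dist 10.9 ang 0.8
```

>>> carry_out(series=[[[0,-0.38,2,0,0,0.013,6.5],[0,-0.38,5,0,0,0.013,6.5],[0,-0.38,8,0,0,0.013,6.5],[0,-0.38,10,0,0,0.013,6.5],[0,-0.38,10.8,0,0,0.013,6.5]]])

```text
clock: 11.52
eef_pos: [588.9, -227.9, 80.5]
tool_rot: [3.141, -0.006, 2.848]
force: [0.6, 0.7, 0.4]
width: 64.7
```

```bash
python3 - <<'E'
from poses import *
go(Lp-zz*48,Rl)
E
python3 snap.py w11
```

```text
t 11.52 q [ 0.36  0.79 -0.06  1.68  0.07  0.68  1.54] F [0.6 0.7 0.4] w 64.7
pos [ 588.9 -227.9   80.5] shift [-0.17  0.01 -0.15] rv [ 0.001 -0.006 -0.   ] dist 0.2 ang 0.4
```

View pics/w11.png

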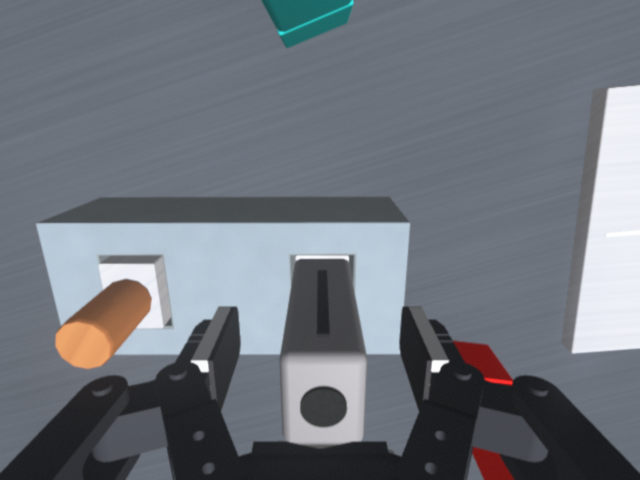

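The lamp (322,350) is centred between the fingers. I close on it.

>>> carry_out(series=[[[-0.15,0,-0.1,0,0,0,1.8],[-0.15,0,-0.1,0,0,0,1.8],[-0.15,0,-0.1,0,0,0,1.8],[-0.15,0,-0.1,0,0,0,1.8],[-0.15,0,-0.1,0,0,0,1.8]]])

```text
clock: 11.98
eef_pos: [594.3, -229.6, 87.0]
tool_rot: [-3.142, 0.003, 2.846]
force: [-0.1, -0.2, 5.7]
width: 25.2
```

>>> carry_out(series=[[[0,0,0,0,0,0,1.8],[0,0,0,0,0,0,1.8]]])

```text
clock: 12.15
eef_pos: [594.3, -229.6, 87.0]
tool_rot: [-3.142, 0.003, 2.846]
force: [-0.4, -0.4, 6.0]
width: 24.9
```

>>> carry_out(series=[[[0,0,-1,0,0,0,1.8],[0,0,-3,0,0,0,1.8],[0,0,-5,0,0,0,1.8],[0,0,-8,0,0,0,1.8],[0,0,-8,0,0,0,1.8]]])

```text
clock: 12.57
eef_pos: [596.1, -230.2, 171.2]
tool_rot: [-3.141, 0.009, 2.846]
force: [1.6, 0.3, -0.7]
width: 25.5
```

```bash
python3 snap.py w12; python3 - <<'E'
from poses import *
go(Lp+zz*100,Rl)
E
```

```text
t 12.62 q [ 0.37  0.68 -0.07  1.62  0.06  0.84  1.55] F [-0.1  0.6 -1.5] w 25.4
pos [ 595.  -229.8  168.9] shift [ 0.42  0.02 -6.11] rv [-0.     0.006 -0.003] dist 6.1 ang 0.4
```

View pics/w12.png

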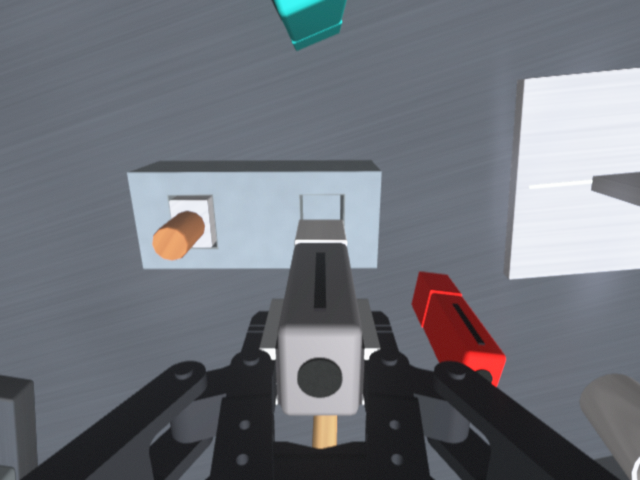

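The lamp is held and its lens end is well above the holder; the pocket is empty at (322,207). The brush stands untouched. I measure the lamp in the hand and plan the final pose.

```bash
cat > fin.py <<'E'
from poses import *
from fit import *
from ik import *
d=dict(np.load('pics/w12.npz'));Tc=d['T_tool_cam'];W=cloud(d,Tc) # tool frame
m=(abs(W[...,0])<35)&(abs(W[...,1])<25)&(W[...,2]<-30)&(W[...,2]>-60)
print('tail face',rect(W[m][:,:2]),np.median(W[m],axis=0).round(1))
m=(abs(W[...,1])<14)&(W[...,0]>0)&(W[...,0]<45)&(W[...,2]>-30)&(W[...,2]<85)
P=W[m];print('side',len(P),np.percentile(P,[1,50,99],axis=0).round(1).tolist())
k=abs(P[:,0]-np.median(P[:,0]))<5;print('x vs z',np.polyfit(P[k][:,2],P[k][:,0],1).round(4),'y med',np.median(P[k][:,1]))
E
python3 fin.py
```

```text
tail face (array([ 4.7, -0.1]), array([35.8, 50. ]), 0.7) [ 10.7  -0.8 -42.4]
side 5341 [[10.1, -13.5, -29.5], [20.6, -0.7, 0.8], [22.2, 13.5, 72.4]]
x vs z [-2.50000e-03  2.06129e+01] y med -1.0462334471426038
```

```bash
cat >> poses.py <<'E'
seam=B-6*bx
def final(az,el,dist,sg=1):
    h=bx*np.cos(np.radians(az))+by*np.sin(np.radians(az));e=np.radians(el)
    zl=-h*np.sin(e)+zz*np.cos(e);Rf=Rzy(-zl,sg*np.cross(zz,h))
    return seam+zl*dist-Rf@np.array([3.5,-.3,77.3]),Rf,zl
E
python3 - <<'E'
from poses import *
from ik import *
q0=read_state()['qpos']
for az in (-30,-40,-50):
  for dist in (100,180):
    p,Rf,zl=final(az,43,dist)
    print(az,dist,p.round(0),(seam+zl*dist).round(0),[np.round(v,2) for v in ik(p,Rf,q0=q0,seeds=6)])
p,Rf,zl=final(-40,43,180)
go(p,Rf)
E
```

```text
local q [-0.71  0.68  0.09  2.23  1.5   0.68 -1.22] err 0.0 margin 0.24
-30 100 [545.  87. 144.] [582.  54.  85.] [array([-0.71,  0.68,  0.09,  2.23,  1.5 ,  0.68, -1.22]), np.float64(0.0), np.float64(0.24)]
   local q [-0.99  0.57  0.31  2.23  1.18  0.64 -0.96] err 0.0 margin 0.24
-30 180 [504. 123. 203.] [541.  90. 144.] [array([-0.5 ,  0.57, -0.39,  2.21,  1.31,  1.01, -1.1 ]), np.float64(0.0), np.float64(0.26)]
   local q [-0.86  0.74  0.29  2.07  1.09  0.64 -0.97] err 0.0 margin 0.4
-40 100 [560. 101. 144.] [591.  62.  85.] [array([-0.45,  0.73, -0.32,  2.06,  1.3 ,  1.02, -1.13]), np.float64(0.0), np.float64(0.41)]
   local q [-1.05  0.65  0.42  2.04  0.83  0.71 -0.74] err 0.0 margin 0.43
-40 180 [526. 144. 203.] [557. 105. 144.] [array([-0.35,  0.69, -0.64,  2.02,  1.21,  1.27, -1.1 ]), np.float64(0.0), np.float64(0.45)]
   local q [-0.95  0.83  0.48  1.9   0.67  0.68 -0.68] err 0.0 margin 0.45
-50 100 [577. 113. 144.] [601.  68.  85.] [array([-0.69,  0.77,  0.05,  1.9 ,  0.97,  0.9 , -0.95]), np.float64(0.0), np.float64(0.57)]
   local q [-0.95  0.71  0.32  1.85  0.69  0.91 -0.71] err 0.0 margin 0.62
-50 180 [551. 161. 203.] [575. 116. 144.] [array([-0.7 ,  0.68, -0.08,  1.84,  0.9 ,  1.09, -0.9 ]), np.float64(0.0), np.float64(0.63)]
t 12.62 q [ 0.37  0.68 -0.07  1.62  0.06  0.84  1.55] F [-0.1  0.6 -1.5] w 25.4
pos [ 595.  -229.8  168.9] shift [17.48 33.75 -3.48] rv [ 0.229 -0.721  0.576] dist 38.2 ang 54.5
```

```bash
python3 - <<'E'
from poses import *
go([555,-140,265],Rl)
E
```

```text
t 12.62 q [ 0.37  0.68 -0.07  1.62  0.06  0.84  1.55] F [-0.1  0.6 -1.5] w 25.4
pos [ 595.  -229.8  168.9] shift [ 6.38  7.42 -9.65] rv [-0.     0.006 -0.003] dist 13.7 ang 0.4
```

>>> carry_out(series=[[[0,0,-3.5,0,0,0,1.8],[2,2,-7,0,0,0,1.8],[5,5,-9.6,0,0,0,1.8],[6.4,7.4,-9.6,0,0,0,1.8],[6.4,7.4,-9.6,0,0,0,1.8]]])

```text
clock: 13.03
eef_pos: [552.0, -130.8, 263.0]
tool_rot: [3.136, -0.002, 2.854]
force: [-0.3, 2.0, -1.9]
width: 25.2
```

```bash
python3 - <<'E'
from poses import *
p,Rf,zl=final(-40,43,180)
go([510,40,275],Rf)
E
```

```text
t 13.03 q [ 0.24  0.47 -0.09  1.71  0.04  0.96  1.43] F [-0.3  2.  -1.9] w 25.2
pos [ 552.  -130.8  263. ] shift [ 8.87 15.2  -1.1 ] rv [ 0.236 -0.73   0.584] dist 17.6 ang 55.2
```

>>> carry_out(series=[[[8.9,15.2,-1.1,0.24,-0.73,0.58,1.8],[8.9,15.2,-1.1,0.24,-0.73,0.58,1.8],[8.9,15.2,-1.1,0.24,-0.73,0.58,1.8],[8.9,15.2,-1.1,0.24,-0.73,0.58,1.8],[8.9,15.2,-1.1,0.24,-0.73,0.58,1.8]]])

```text
clock: 13.45
eef_pos: [519.9, -5.0, 268.1]
tool_rot: [-3.054, 0.323, 2.601]
force: [0.6, 0.3, -1.5]
width: 25.8
```

```bash
python3 - <<'E'
from poses import *
p,Rf,zl=final(-40,43,180)
go(p,Rf)
E
```

```text
t 13.45 q [-0.36  0.32  0.16  2.04  0.39  0.65  0.5 ] F [ 0.6  0.3 -1.5] w 25.8
pos [519.9  -5.  268.1] shift [ 8.86 13.4   2.79] rv [ 0.101 -0.409  0.331] dist 16.3 ang 30.7
```

>>> carry_out(series=[[[8.9,13.4,2.8,0.1,-0.41,0.33,1.8],[8.9,13.4,2.8,0.1,-0.41,0.33,1.8],[8.9,13.4,2.8,0.1,-0.41,0.33,1.8],[8.9,13.4,2.8,0.1,-0.41,0.33,1.8],[8.9,13.4,2.8,0.1,-0.41,0.33,1.8]]])

```text
clock: 13.87
eef_pos: [525.6, 103.9, 217.2]
tool_rot: [-3.079, 0.617, 2.365]
force: [0.4, -0.4, -0.8]
width: 25.5
```

```bash
python3 - <<'E'
from poses import *
p,Rf,zl=final(-40,43,100)
go(p,Rf)
s=get_image('scene');cv2.imwrite('pics/s5.png',s['img'])
E
python3 snap.py w13
```

```text
t 13.87 q [-0.95  0.54  0.44  2.08  0.73  0.61 -0.41] F [ 0.4 -0.4 -0.8] w 25.5
pos [525.6 103.9 217.2] shift [2.1  2.67 7.33] rv [ 0.017 -0.13   0.102] dist 8.1 ang 9.5
```

View pics/s5.png

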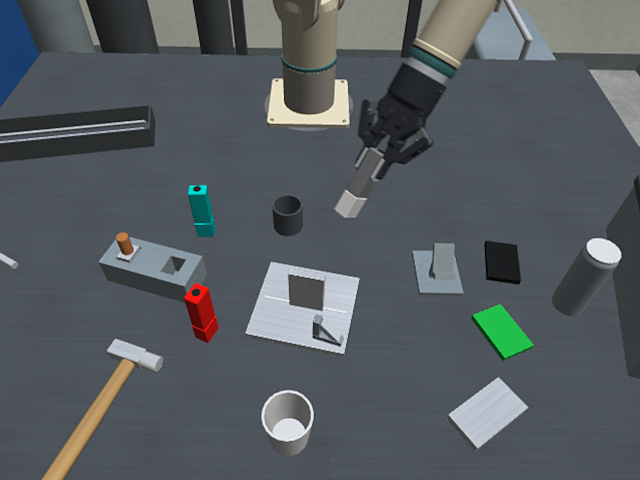

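View pics/w13.png

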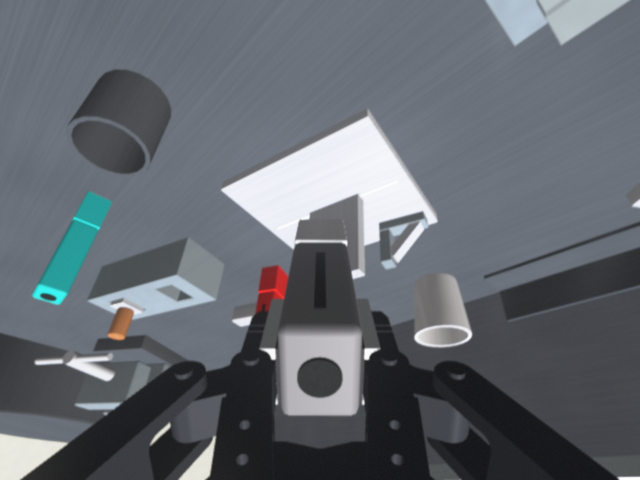

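The plate stands on the line (scene 306,288), and the lamp is held, pointing down at it. I move in to the final pose.

>>> carry_out(series=[[[2.1,2.7,2.0,0.02,-0.13,0.1,1.8],[2.1,2.7,4.0,0.02,-0.13,0.1,1.8],[2.1,2.7,6.0,0.02,-0.13,0.1,1.8],[2.1,2.7,7.3,0.02,-0.13,0.1,1.8],[2.1,2.7,7.3,0.02,-0.13,0.1,1.8]]])

```text
clock: 14.38
eef_pos: [558.8, 100.7, 141.5]
tool_rot: [-3.125, 0.747, 2.254]
force: [0.3, -0.3, -0.7]
width: 25.7
```

>>> carry_out(series=[[[0,0,0,0,0,0,1.8],[0,0,0,0,0,0,1.8],[0,0,0,0,0,0,1.8],[0,0,0,0,0,0,1.8],[0,0,0,0,0,0,1.8]]])

```text
clock: 14.8
eef_pos: [560.2, 103.1, 144.6]
tool_rot: [-3.137, 0.746, 2.247]
force: [-0.2, 0.7, -1.5]
width: 25.6
```

```bash
python3 - <<'E'
from poses import *
p,Rf,zl=final(-40,43,100)
go(p,Rf)
s=read_state();T=Rt(s['tool_rot']);print('tilt',np.degrees(np.arccos(-T[2,2])),'seam in lamp',((seam-s['eef_pos'])@T-[3.5,-.3,77.3]).round(1))
lens=s['eef_pos']+T@[3.5,-.3,77.3];print('lens',lens.round(1),'base x',(lens-B)@bx)
s=get_image('scene');cv2.imwrite('pics/s6.png',s['img'][150:400,200:520].repeat(2,0).repeat(2,1))
E
python3 snap.py w14
```

```text
t 14.8 q [-1.04  0.81  0.59  2.07  0.85  0.45 -0.73] F [-0.2  0.7 -1.5] w 25.6
pos [560.2 103.1 144.6] shift [-0.05 -0.14  0.12] rv [ 0.    -0.005  0.006] dist 0.2 ang 0.4
tilt 42.73142757797654 seam in lamp [ -1.3  -1.5 101.2]
lens [590.9  63.8  85.4] base x -58.43730391814966
```

View pics/s6.png

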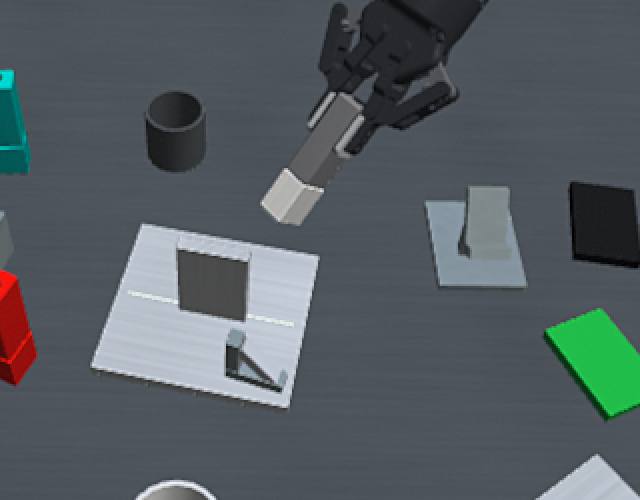

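View pics/w14.png

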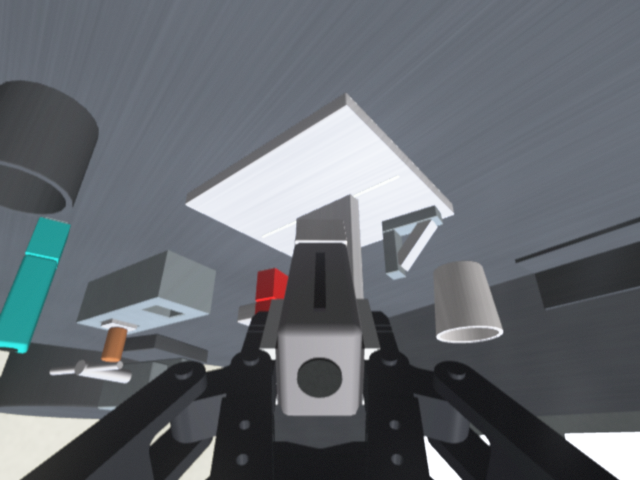

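Everything looks right. One independent check from the scene depth before handing in.

```bash
python3 - <<'E'
from poses import *
from fit import *
s=read_state();print('qd max',abs(s['qd']).max().round(4),s['width'])
d=get_image('scene');W=cloud(d);L=W-B;b=np.stack([L@bx,L@by,L[...,2]],-1)
m=(abs(b[...,0])<25)&(abs(b[...,1])<45)&(abs(b[...,2]-90)<4);print('web top',rect(b[m][:,:2]),b[m].mean(0).round(1))
T=Rt(s['tool_rot']);Q=(W-s['eef_pos'])@T-[3.5,-.3,77.3]
m=(abs(Q[...,0])<28)&(abs(Q[...,1])<22)&(Q[...,2]>-60)&(Q[...,2]<12);print('lamp head in predicted lens frame',m.sum(),np.percentile(Q[m],[2,50,98],axis=0).round(1).tolist())
d0=dict(np.load('pics/scene0.npz'));W0=cloud(d0)
for n,(r,c) in {'brush':(slice(230,262),slice(112,142)),'magnet':(slice(312,350),slice(308,348)),'pipe':(slice(192,238),slice(270,305))}.items():
    print(n,'median depth change',np.nanmedian(abs(d['z_map'][r,c]-d0['z_map'][r,c])).round(2),'mm')
E
```

```text
qd max 0.0056 25.249357492085608
web top (array([1.1, 6.2]), array([60.1, 15.6]), 90.0) [ 1.7  6.6 90. ]
lamp head in predicted lens frame 725 [[-17.2, -9.1, -58.9], [-13.6, 11.1, -31.6], [15.6, 16.3, -4.0]]
brush median depth change 1.62 mm
magnet median depth change 1.43 mm
pipe median depth change 1.77 mm
```

Every check is within its limits, so I hand the job in.

```bash
python3 -c "
from cell import finish_job
print(finish_job())"
```

```text
the job is handed in; nothing more can be done
None
```

I stood the loose steel plate on the white line and let go of it. I then drew the grey lamp from its pocket and handed the job in at about 15 s, still holding the lamp on the joint. `finish_job` gives no verdict, so what follows rests on my own last checks.

- **Plate:** it stands free and upright, its centre about 1–2 mm from the line. The wrist camera puts it 2 mm from the line's middle and the scene camera about 6 mm. That gap is larger than the stated calibration error, but well inside the 25 mm limit.
- **Lamp:** it is 42.7° from upright, with the lens 101 mm from the seam, 85 mm up and 58 mm before the line. The beam passes about 2 mm from the seam by the arm's measured pose. The scene camera shows the lamp head within a few mm of where that pose puts it.
- **Beam direction:** I brought the beam in about 40° to the left of straight-on, because the arm cannot reach a straight-on 45° pose.
- **Other checks:** the arm was almost still (joint speeds under 0.006 rad/s). The brush, magnet and pipe had not visibly moved. No check failed.

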